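Load the bench mixer and set its speed slider

TASK

Stand the brown bottle with the black cap upright in the blue holder ring on the mixer's platform, setting it down rather than dropping it. Then slide the speed grip on the mixer's sloped front panel along its track until its white centre line is level with the orange pointer. Leave the pointer and the other bottles where they are.

Things in the scene. Friction and masses are not known exactly. Their poses are not given: they have to be found in the camera images.
- brown_bottle: Loose brown glass bottle with a black screw cap: 50 mm diameter, 100 mm tall; the straight body reaches 62 mm up, the cap is 31 mm wide. Origin: centre of its underside, z up along its axis. Starts standing on the worktop.
- red_cap_bottle: Bystander: clear bottle with red cap, 52 mm diameter, 110 mm tall, standing loose on the worktop. Origin: centre of its underside.
- white_bottle: Bystander: white bottle with white cap, 42 mm diameter, 85 mm tall, standing loose on the worktop. Origin: centre of its underside.
- mixer: White bench mixer, fixed. Origin on the worktop under its middle; x to its back, y to its left, z up. Housing 220 mm wide (y), x -50 to 100 mm; on top an aluminium platform 240 mm wide, x -90 to 100 mm, z 144 to 158 mm, with a black mat to z = 160 mm. The platform overhangs the sloped control panel in front.
- holder_floor (a point): Centre of the mat inside the blue holder ring on the platform (160 mm above the worktop), where the bottle's underside goes. The ring: inner diameter 72 mm, outer 84 mm, 12 mm high. Axes as the mixer's.
- grip_top (a point): Centre of the outer face of the black speed grip, 30 mm out from the panel face. The grip measures 24 mm (up the slope) x 16 mm (along the track) and stands 6 to 30 mm above the panel face; a white line runs over its middle. Axes as panel_face's.
- speed_grip (a joint): Position of the speed grip on its track (m): 0 at the mixer's right end of the track, 0.11 at its left end; grows along the mixer's +y. It stays where it is left (about 1.5 N friction).
- pointer_tip (a point): Tip of the small orange pointer that marks the wanted speed, 24 mm down the slope from the track's centre line, 3 mm above the panel face; pointer 9 mm wide, 6 mm high, 23 to 40 mm down the slope. Axes as panel_face's; grip and pointer are level when grip_top and pointer_tip have the same y in this frame.
- pointer (a joint): Position of the orange pointer on the same scale as speed_grip (m): the wanted value of speed_grip.
- panel_face (a point): Centre of the mixer's sloped control panel (face 220 mm wide, 94 mm long), at x -85, z 45 mm in the mixer's frame. Axes: x up the slope, y along the track (mixer's left), z out of the panel: (-0.643, 0, 0.766) in the mixer's frame, 40 degrees from vertical, leaning to the robot. The overhang blocks a vertical gripper; approach the grip along this z.

How it is judged:
By the outcome, as a careful person would: the job done as asked, in the order asked, and still so for the second after the job is handed in, with the robot touching nothing.
It also fails if it takes over 59 s, if anything falls off the work surface, if the arm or the gripper's body presses on something with over 40 N, if the wrist force passes 120 N, or if a joint passes its speed limit or range.

ROBOT

A 7-joint arm with a two-finger parallel gripper is mounted at the origin on a cart in front of the work surface, level with it; the furniture and walls round the work are solid. World frame = base frame: x ahead of the robot, y to its left, z up, the work surface at z = 0. Lengths are in m, angles in degrees, forces in N, time in s.
With the tool pointing down it reaches from about 0.4 to 0.75 m from the base axis. Payload 19.5 kg.
Tool frame: the origin (TCP) lies midway between the tips of the shut fingers; the grasp point (between the pads) lies 19 mm behind it (hold_point_z is the z of the grasp point in the tool frame, in m); z points along the fingers, y is the line along which they close (so a half turn about z gives the same grasp; the last joint's range is limited). The gripper opens to 85 mm and grips with 20 to 120 N. Pads are 22 mm wide; open, the fingers measure 114 mm over their backs; the gripper's body (76 mm by 85 mm) begins 54 mm behind the grasp point. The pads swing forward as they close: fully open they stand 13 mm farther back than shut.
Start: joints at [69.46, 40.479, -1.581, 85.061, 1.261, 54.483, -4.326], TCP at [0.179, -0.546, 0.194] pointing down, gripper open.
Joint ranges: [-155.06, 155.06], [-18.47, 123.98], [-90, 86.84], [0, 140.48], [-83.41, 263.41], [0, 116], [-161.91, 161.91]. Speed limits (degrees/s): [108.29, 108.29, 147.25, 147.25, 172.46, 172.46, 172.46].

INTERFACE

Orientations are given as a 3x3 rotation matrix whose columns are the frame's x, y, z axes.
In Python, from station import state, capture, close_job, hold_point_z gives the robot as it stands. The module is installed in compiled form; this text tells all that it offers.
- The arm moves only by the tool send_rows, never from a script. Its argument "commands" is a list of rows, each a list of 7 numbers: the shift along the tool's x, y, z each as a share of 0.08 m, from -1 to 1, then the turn, a rotation vector about the tool's x, y, z each as a share of 180 degrees, from -1 to 1, then the opening, from 0 (shut) to 1 (fully open). A call has 1 to 5 rows; each row is the pose to reach, as a shift and turn from the pose commanded when the call began, along the tool's axes at that moment, turning the shorter way round; what a row does not reach only later rows make up. A row lasts 1/12 s, in which the tool goes at most 41.7 mm and 7.16 degrees, less where a joint would pass 70% of its speed; a pose out of reach is approached as far as the arm can. A call with a number of a shift or a turn outside -1 to 1 is refused whole. A call with a gripper value outside its range is refused whole. The fingers move at their own pace and stop on an object; "grip_force" is the grip in N (left out, the last holds). Time passes only in rows, so rows that repeat a pose let the fingers close. It gives the time, the measured TCP pose, the force, the opening and the grip force at its end, in the units of the state.
- state(): the state, without advancing time (a new reading comes with each control period).
- capture(name): name is "scene" or "top" or "wrist"; returns a dict with "color" (400x640x3 uint8, red, green, blue), "range_z" (400x640 float32, m along the optical axis (not along the pixel's ray), 0 where there is no reading), "vfov" (degrees; the focal length in pixels is half the picture's height over the tangent of half this angle, whatever the lens; pixels are square), "cx", "cy" (the principal point, pixels), "T" (4x4, takes a point from camera to world coordinates). Camera axes: x right, y down, z forward; pixel columns grow to the right and rows downward; lengths in m; the calibration is good to about 2 mm. A picture is of the moment at which its call begins.
- close_job(): hands the job in; it is judged then, once.
The state is a dict: "clock": time; "joint_positions": joint angles; "qd": joint speeds; "joint_torque": joint torques, N m; "tool_pos": TCP position; "eef_rot": TCP orientation; "contact_force": force on the tool from outside, world axes, zero at the start; "torque": the same for the moment, N m; "gripper_width": opening from 0.0 (shut) to 1.0 (fully open); "gripper_force": force on a finger pad.
Only numpy, scipy, OpenCV 4.12 (cv2) and the standard library are available. Lean on these libraries where they do the work, as an engineer would, in place of code of your own. Each camera call takes 0.05 s, during which the arm holds its last target. There are 200 camera calls.

## Working session

There is one attempt and no reset: what is moved stays moved. The work goes in short steps, Python scripts to look and compute and a tool call to move; the robot and the scene stay as the last step left them, time stands still between calls to the robot, and variables do not carry over. Pictures are saved under pics/ and viewed, at most 10 in all, crops included, and the job is handed in when it is done.

Besides the shell and the picture viewer there is one more tool, called after "Call:" as name([rows], argument=value, ...), one row to a line, values as JSON. send_rows: Moves the arm, as the interface text tells. Its arguments: {"type":"object","properties":{"commands":{"type":"array"},"grip_force":{"type":"number"}},"required":["commands"]}

```bash
mkdir -p pics; cat > h.py <<'E'
import numpy as np, cv2
from station import state, capture, close_job, hold_point_z
def cap(n):
    c=capture(n); c['f']=200/np.tan(np.radians(c['vfov'])/2); return c
def ray(c,u,v):
    d=np.array([(u-c['cx'])/c['f'],(v-c['cy'])/c['f'],1.]); return c['T'][:3,3],c['T'][:3,:3]@d
def onz(c,u,v,z):
    o,d=ray(c,u,v); return o+d*(z-o[2])/d[2]
def cloud(c):
    v,u=np.mgrid[:400,:640]; z=c['range_z']
    p=np.stack([(u-c['cx'])/c['f']*z,(v-c['cy'])/c['f']*z,z],-1)
    return p@c['T'][:3,:3].T+c['T'][:3,3]
def save(c,n): cv2.imwrite('pics/'+n,c['color'][:,:,::-1])
E
python3 - <<'E'
from h import *
for n in('scene','top','wrist'):
    c=cap(n);save(c,n+'0.png');np.savez(''+n+'0.npz',**c);print(n,c['f'],c['cx'],c['cy'],c['T'].round(3).tolist(),(c['range_z']>0).mean())
a=[cv2.imread(f'pics/{n}0.png') for n in('scene','top')]
cv2.imwrite('pics/both.png',cv2.resize(np.vstack(a),(480,600)))
s=state();print(s,hold_point_z)
E
```

```text
scene 367.1007126667073 316.866210458417 203.18953131962007 [[-0.802, -0.265, 0.535, 0.087], [-0.597, 0.362, -0.716, 0.739], [-0.004, -0.894, -0.448, 0.514], [0.0, 0.0, 0.0, 1.0]] 0.908125
top 377.25887935392905 324.6195246179322 198.21873591276375 [[0.011, -0.998, 0.054, 0.479], [-0.999, -0.013, -0.031, 0.145], [0.032, -0.054, -0.998, 1.138], [0.0, 0.0, 0.0, 1.0]] 0.995859375
wrist 280.5683029088875 318.8073025149624 200.43872558480518 [[0.311, -0.9, -0.306, 0.258], [-0.95, -0.295, -0.099, -0.521], [-0.001, 0.321, -0.947, 0.374], [0.0, 0.0, 0.0, 1.0]] 0.996
{'clock': 0.15, 'joint_positions': array([69.45816809, 40.50405519, -1.58308843, 85.07660998,  1.26072545,
       54.48154064, -4.32527817]), 'qd': array([-0.0091567 , -0.04201825, -0.02732926, -0.09411235,  0.04476887,
        0.04366589, -0.02040998]), 'joint_torque': array([ 9.56904587e-04, -8.83301139e+01,  1.23458561e+00, -2.36191624e+01,
        1.69782556e-02,  5.27080614e-03, -9.73529745e-05]), 'tool_pos': array([ 0.17908227, -0.54617817,  0.1941583 ]), 'eef_rot': array([[ 9.50224025e-01,  3.11567386e-01, -2.57007629e-04],
       [ 3.11567491e-01, -9.50223737e-01,  7.39997600e-04],
       [-1.36556317e-05, -7.83238720e-04, -9.99999693e-01]]), 'contact_force': array([-1.07214951, -0.59063684, -0.0625236 ]), 'torque': array([-0.00062622,  0.00987641,  0.04463844]), 'gripper_force': 0.0, 'gripper_width': 0.9995065667367219} -0.0187
```

View pics/scene0.png

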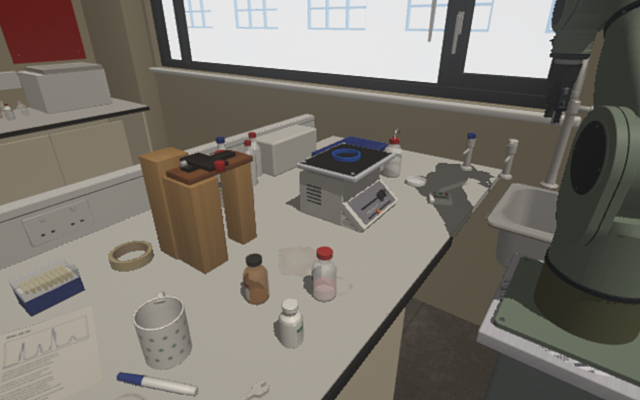

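View pics/top0.png

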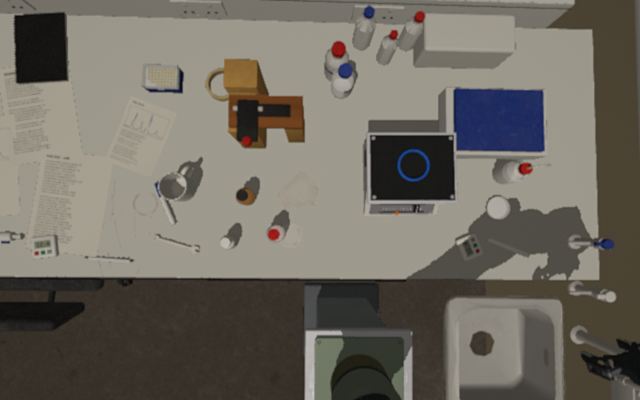

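The scene view shows the brown bottle at (256,280), the ring at (347,155) and the panel with grip and pointer at about (375,205). In the top view the bottle is at (246,196), the ring at (413,165), and the pointer at about (397,212).

```bash
cat >> h.py <<'E'
def tri(*rs):
    A=np.zeros((3,3));b=np.zeros(3)
    for o,d in rs:
        d=d/np.linalg.norm(d);P=np.eye(3)-np.outer(d,d);A+=P;b+=P@o
    p=np.linalg.solve(A,b)
    return p,[round(1e3*np.linalg.norm(np.cross(p-o,d/np.linalg.norm(d))),1) for o,d in rs]
def blob(c,lo,hi,box):
    """hsv mask, largest contour in box u0,v0,u1,v1"""
    h=cv2.cvtColor(c['color'],cv2.COLOR_RGB2HSV);m=cv2.inRange(h,np.array(lo),np.array(hi))
    k=np.zeros_like(m);u0,v0,u1,v1=box;k[v0:v1,u0:u1]=m[v0:v1,u0:u1]
    cs=cv2.findContours(k,cv2.RETR_EXTERNAL,cv2.CHAIN_APPROX_NONE)[0]
    return max(cs,key=cv2.contourArea) if cs else None
E
python3 - <<'E'
from h import *
S=dict(np.load('scene0.npz'));T=dict(np.load('top0.npz'))
# ring
e=[cv2.fitEllipse(blob(c,(100,120,60),(125,255,255),b)) for c,b in((S,(325,140,370,168)),(T,(390,140,435,185)))]
print('ring',e,tri(ray(S,*e[0][0]),ray(T,*e[1][0])))
# bottle: brown & cap in both
for nm,lo,hi,bs,bt in(('brown',(5,90,30),(20,255,255),(238,250,275,306),(232,184,260,208)),('cap',(0,0,0),(180,255,55),(240,250,270,272),(232,184,260,208))):
    for c,b in((S,bs),(T,bt)):
        k=blob(c,lo,hi,b); print(nm,None if k is None else (cv2.boundingRect(k),cv2.minEnclosingCircle(k),cv2.contourArea(k)))
for n,c,b in(('S',S,(225,245,285,310)),('T',T,(225,180,265,215))):
    P=cloud(c)[b[1]:b[3],b[0]:b[2]].reshape(-1,3);q=P[(P[:,2]>.02)&(P[:,2]<.13)]
    print(n,'table z',np.median(P[:,2][P[:,2]<.015]),'top z',np.percentile(q[:,2],99),'top ctr',q[q[:,2]>.09].mean(0),'body',q[:,:2].min(0),q[:,:2].max(0))
# mixer mat
P=cloud(T)[120:225,355:465].reshape(-1,3);q=P[(P[:,2]>.145)&(P[:,2]<.17)]
r=cv2.minAreaRect(q[:,:2].astype(np.float32));print('platform',r,np.median(q[:,2]))
o=blob(T,(3,150,120),(18,255,255),(370,200,440,220));print('T orange',cv2.boundingRect(o) if o is not None else 0)
o=blob(S,(3,150,120),(18,255,255),(345,180,400,230));print('S orange',cv2.boundingRect(o) if o is not None else 0)
im=cv2.resize(S['color'][170:240,330:410],None,fx=6,fy=6,interpolation=2)
im2=cv2.resize(T['color'][190:225,360:440],None,fx=6,fy=6,interpolation=2)
im3=cv2.resize(T['color'][180:215,225:305],None,fx=6,fy=6,interpolation=2)[:, :320]
im4=cv2.resize(S['color'][245:310,225:285],None,fx=5,fy=6,interpolation=2)[:210]
cv2.imwrite('pics/crop1.png',np.vstack([im,im2])[:600,:,::-1])
E
```

```text
ring [((346.1710510253906, 154.7662353515625), (12.652600288391113, 29.50592613220215), 92.02872467041016), ((413.0311584472656, 164.89077758789062), (32.53907012939453, 32.60320281982422), 50.99605178833008)] (array([ 0.62127715, -0.11658425,  0.1657794 ]), [np.float64(0.9), np.float64(0.9)])
brown ((244, 265, 25, 39), ((256.6392517089844, 283.9430236816406), 19.23896598815918), 659.0)
brown ((237, 188, 19, 17), ((245.71311950683594, 196.4672088623047), 9.402166366577148), 138.5)
cap ((247, 255, 14, 11), ((253.5, 259.5), 7.382511615753174), 117.0)
cap ((237, 190, 10, 10), ((241.5, 194.7857208251953), 5.015379905700684), 68.0)
S table z -0.0011333076637098372 top z 0.09998068075648979 top ctr [0.53877044 0.34159304 0.09737505] body [0.41267914 0.28486787] [0.69314058 0.3970723 ]
T table z 0.0002848649242528367 top z 0.10377443051907721 top ctr [0.54047953 0.34035789 0.09977536] body [0.51578957 0.31637876] [0.56360019 0.36528637]
platform ((0.6157882213592529, -0.11453092843294144), (0.1871097832918167, 0.2403378039598465), 0.8753547668457031) 0.15936500573510448
T orange (395, 211, 3, 4)
S orange (377, 210, 3, 3)
```

View pics/crop1.png

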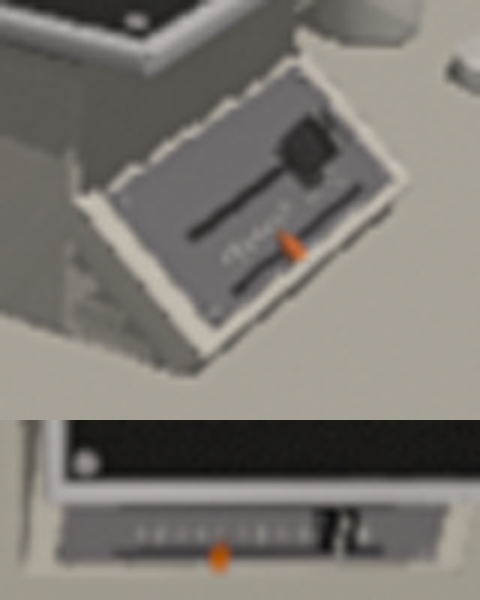

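The crop puts the grip near the right end of its track, at scene (381,194), with the pointer to its left at scene (378,211) and top (396,213). The heights check out: ring 0.166, bottle top 0.100–0.104, platform 0.159. I'll start moving, levelling the yaw and heading over towards the bottle.

Call:
send_rows([
  [0,0,-1,0,0,0.1008,1],
  [0,0,-1,0,0,0.1008,1],
  [0,0,-1,0,0,0.1008,1],
  [0,0,-1,0,0,0.1008,1],
])

```text
clock: 0.48
tool_pos: [0.1794, -0.5468, 0.2759]
eef_rot: [[1.0, -0.004, 0.001], [-0.004, -1.0, -0.002], [0.001, 0.002, -1.0]]
contact_force: [0.0, 1.1, 0.1]
gripper_width: 0.998
gripper_force: 0.0
```

Call:
send_rows([
  [1,-1,-0.4,0,0,0,1],
  [1,-1,-0.4,0,0,0,1],
  [1,-1,-0.4,0,0,0,1],
  [1,-1,-0.4,0,0,0,1],
])

```text
clock: 0.82
tool_pos: [0.2642, -0.4623, 0.3074]
eef_rot: [[1.0, 0.01, 0.003], [0.01, -1.0, 0.001], [0.003, -0.001, -1.0]]
contact_force: [0.8, -0.3, 0.3]
gripper_width: 1.0
gripper_force: 0.0
```

Call:
send_rows([
  [1,-1,0,0,0,0,1],
  [1,-1,0,0,0,0,1],
  [1,-1,0,0,0,0,1],
  [1,-1,0,0,0,0,1],
])

```text
clock: 1.15
tool_pos: [0.3433, -0.3817, 0.3056]
eef_rot: [[1.0, 0.01, 0.001], [0.01, -1.0, 0.003], [0.001, -0.003, -1.0]]
contact_force: [1.2, -0.3, 0.2]
gripper_width: 1.0
gripper_force: 0.0
```

Call:
send_rows([
  [1,-1,0,0,0,0,1],
  [1,-1,0,0,0,0,1],
  [1,-1,0,0,0,0,1],
  [1,-1,0,0,0,0,1],
])

```text
clock: 1.48
tool_pos: [0.4229, -0.3014, 0.3053]
eef_rot: [[1.0, 0.01, -0.0], [0.01, -1.0, 0.003], [0.0, -0.003, -1.0]]
contact_force: [0.8, 0.8, -0.1]
gripper_width: 1.0
gripper_force: 0.0
```

Call:
send_rows([
  [1,-1,0,0,0,0,1],
  [1,-1,0,0,0,0,1],
  [1,-1,0,0,0,0,1],
  [1,-1,0,0,0,0,1],
])

```text
clock: 1.82
tool_pos: [0.5024, -0.2211, 0.3049]
eef_rot: [[1.0, 0.009, -0.001], [0.009, -1.0, 0.003], [-0.001, -0.003, -1.0]]
contact_force: [-0.2, 0.7, 0.0]
gripper_width: 1.001
gripper_force: 0.0
```

Call:
send_rows([
  [0,-1,0,0,0,0,1],
  [0,-1,0,0,0,0,1],
  [0,-1,0,0,0,0,1],
  [0,-1,0,0,0,0,1],
  [0,-1,0,0,0,0,1],
])

```text
clock: 2.23
tool_pos: [0.4988, -0.1469, 0.306]
eef_rot: [[1.0, 0.001, -0.001], [0.001, -1.0, -0.0], [-0.001, 0.0, -1.0]]
contact_force: [-0.1, -0.5, 0.3]
gripper_width: 1.0
gripper_force: 0.0
```

```bash
python3 - <<'E'
from h import *
c=cap('wrist');save(c,'w1.png');np.savez('w1.npz',**c);print(state()['tool_pos'],state()['joint_positions'].round(1))
T=dict(np.load('top0.npz'));S=dict(np.load('scene0.npz'))
k=blob(c,(100,120,60),(125,255,255),(0,0,640,400));e=cv2.fitEllipse(cv2.convexHull(k));print(e)
print('ring w@.172',onz(c,*e[0],.170),'T',onz(T,413.03,164.89,.170))
print(tri(ray(c,*e[0]),ray(T,413.03,164.89),ray(S,346.17,154.77)))
E
```

```text
[ 0.49877374 -0.14729369  0.30605519] [ 10.5  29.2   4.4  84.5  -2.3  66.4 -74.7]
((289.983154296875, 60.0728645324707), (82.8233413696289, 91.77088165283203), 173.7735595703125)
ring w@.172 [ 0.62459788 -0.11793501  0.17      ] T [ 0.6213956  -0.11497713  0.17      ]
(array([ 0.62293101, -0.11744522,  0.16513201]), [np.float64(2.3), np.float64(1.4), np.float64(1.8)])
```

View pics/w1.png

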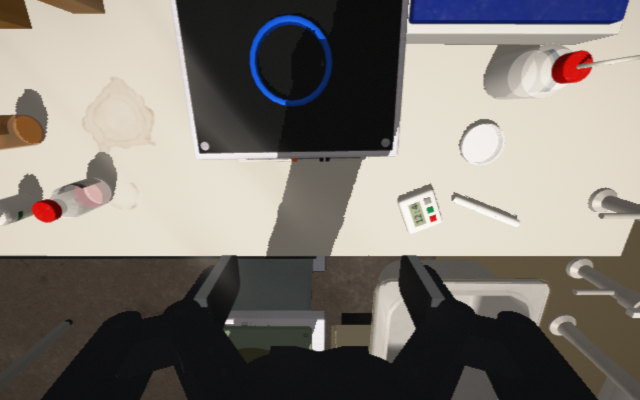

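The ring is at wrist pixel (290,60), with its centre at about (0.623, −0.117), and the three views agree within 2.3 mm. Next, over to the bottle for a closer look.

Call:
send_rows([
  [0,-1,0,0,0,0,1],
  [0,-1,0,0,0,0,1],
  [0,-1,0,0,0,0,1],
])

```text
clock: 2.53
tool_pos: [0.4992, -0.0605, 0.3062]
eef_rot: [[1.0, 0.007, -0.0], [0.007, -1.0, 0.003], [-0.0, -0.003, -1.0]]
contact_force: [1.1, 1.2, 0.6]
gripper_width: 1.0
gripper_force: 0.0
```

Call:
send_rows([
  [0,-1,0,0,0,0,1],
  [0,-1,0,0,0,0,1],
  [0,-1,0,0,0,0,1],
])

```text
clock: 2.78
tool_pos: [0.499, 0.0198, 0.3061]
eef_rot: [[1.0, 0.007, -0.001], [0.007, -1.0, 0.003], [-0.001, -0.003, -1.0]]
contact_force: [0.1, 1.3, -0.3]
gripper_width: 1.0
gripper_force: 0.0
```

Call:
send_rows([
  [0,-1,0,0,0,0,1],
  [0,-1,0,0,0,0,1],
  [0,-1,0,0,0,0,1],
])

```text
clock: 3.03
tool_pos: [0.4987, 0.0998, 0.3059]
eef_rot: [[1.0, 0.007, -0.001], [0.007, -1.0, 0.003], [-0.001, -0.003, -1.0]]
contact_force: [-0.2, 1.4, -0.4]
gripper_width: 0.997
gripper_force: 0.0
```

Call:
send_rows([
  [0,-1,0,0,0,0,1],
  [0,-1,0,0,0,0,1],
  [0,-1,0,0,0,0,1],
])

```text
clock: 3.28
tool_pos: [0.4983, 0.1799, 0.3056]
eef_rot: [[1.0, 0.007, -0.002], [0.007, -1.0, 0.003], [-0.002, -0.003, -1.0]]
contact_force: [-1.4, 1.0, -0.9]
gripper_width: 0.999
gripper_force: 0.0
```

Call:
send_rows([
  [0,-1,0,0,0,0,1],
  [0,-1,0,0,0,0,1],
  [0,-1,0,0,0,0,1],
])

```text
clock: 3.53
tool_pos: [0.4979, 0.2598, 0.3053]
eef_rot: [[1.0, 0.007, -0.002], [0.007, -1.0, 0.002], [-0.002, -0.003, -1.0]]
contact_force: [-1.8, 0.7, -1.5]
gripper_width: 0.998
gripper_force: 0.0
```

Call:
send_rows([
  [0,-1,0.5,0,0,0,1],
  [0,-1,0.5,0,0,0,1],
  [0,-1,0.5,0,0,0,1],
  [0,-1,0.5,0,0,0,1],
  [0,-1,0.5,0,0,0,1],
])

```text
clock: 3.95
tool_pos: [0.4996, 0.3327, 0.2661]
eef_rot: [[1.0, -0.0, -0.0], [-0.0, -1.0, -0.001], [-0.0, 0.001, -1.0]]
contact_force: [1.0, -0.5, -0.0]
gripper_width: 0.999
gripper_force: 0.0
```

```bash
python3 - <<'E'
from h import *
c=cap('wrist');save(c,'w2.png');np.savez('w2.npz',**c);s=state();print(s['tool_pos'],s['eef_rot'].round(4).tolist(),s['joint_positions'].round(1))
P=cloud(c);k=(P[...,2]>.02)&(P[...,2]<.13)&(abs(P[...,0]-.54)<.05)&(abs(P[...,1]-.34)<.05)
q=P[k];print(k.sum(),q.min(0),q.max(0));t=q[q[:,2]>.095];print('cap',t.mean(0),t.min(0),t.max(0),len(t))
v,u=np.nonzero(k);print(u.min(),u.max(),v.min(),v.max())
m=(k&(P[...,2]>.095)).astype(np.uint8);cs=max(cv2.findContours(m,0,1)[0],key=cv2.contourArea);e=cv2.minEnclosingCircle(cs);print(e,onz(c,*e[0],.1))
T=dict(np.load('top0.npz'));print('T@.1',onz(T,241.5,194.8,.1),tri(ray(T,241.5,194.8),ray(c,*e[0])))
b=q[(q[:,2]>.025)&(q[:,2]<.06)];print('body',b.min(0),b.max(0),cv2.minEnclosingCircle(b[:,:2].astype(np.float32)))
E
```

```text
[0.49979933 0.33227147 0.2666699 ] [[1.0, -0.001, 0.0003], [-0.001, -1.0, -0.0005], [0.0003, 0.0005, -1.0]] [ -38.4   39.2    3.8   72.    -2.5   68.8 -124.6]
1131 [0.51778554 0.31431296 0.0211544 ] [0.56680912 0.36260276 0.10234273]
cap [0.54189892 0.33815693 0.1002385 ] [0.52598655 0.32330228 0.09502622] [0.55714452 0.35373731 0.10234273] 536
296 332 117 155
((313.84344482421875, 140.1262664794922), 13.255168914794922) [0.54198239 0.33809582 0.1       ]
T@.1 [0.54183489 0.3400471  0.1       ] (array([0.54204243, 0.33854845, 0.10505054]), [np.float64(0.7), np.float64(0.7)])
body [0.55794369 0.319555   0.03404224] [0.56680912 0.3537529  0.05944302] ((0.5597271919250488, 0.3366539478302002), 0.017291709780693054)
```

View pics/w2.png

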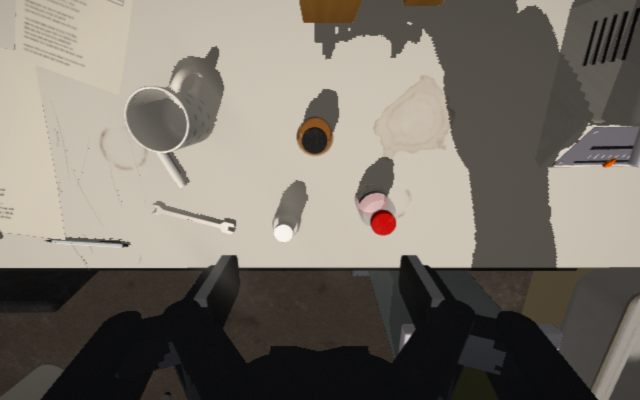

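The bottle's cap is at wrist pixel (314,140), with no neighbours in the finger paths. The centre is at about (0.542, 0.3385) and the top at 0.10, as expected. I'll descend around it.

Call:
send_rows([
  [0.525,-0.078,0.3,0,0,0,1],
  [0.525,-0.078,0.6,0,0,0,1],
  [0.525,-0.078,1,0,0,0,1],
  [0.525,-0.078,1,0,0,0,1],
  [0.525,-0.078,1,0,0,0,1],
])

```text
clock: 4.42
tool_pos: [0.5413, 0.3387, 0.1871]
eef_rot: [[1.0, -0.001, -0.001], [-0.001, -1.0, -0.001], [-0.001, 0.001, -1.0]]
contact_force: [0.5, 0.8, 1.1]
gripper_width: 1.003
gripper_force: 0.0
```

Call:
send_rows([
  [0,0,0.3,0,0,0,1],
  [0,0,0.6,0,0,0,1],
  [0,0,1,0,0,0,1],
  [0,0,1,0,0,0,1],
  [0,0,1,0,0,0,1],
])

```text
clock: 4.83
tool_pos: [0.5416, 0.3399, 0.1085]
eef_rot: [[1.0, -0.0, 0.001], [-0.0, -1.0, 0.0], [0.001, -0.0, -1.0]]
contact_force: [-0.4, 0.6, 0.7]
gripper_width: 1.003
gripper_force: 0.0
```

Call:
send_rows([
  [0,0,0.2,0,0,0,1],
  [0,0,0.4,0,0,0,1],
  [0,0,0.6,0,0,0,1],
  [0,0,0.6,0,0,0,1],
])

```text
clock: 5.17
tool_pos: [0.5413, 0.34, 0.0593]
eef_rot: [[1.0, 0.0, 0.0], [0.0, -1.0, 0.0], [0.0, -0.0, -1.0]]
contact_force: [0.3, 0.1, -0.6]
gripper_width: 0.999
gripper_force: 0.0
```

```bash
python3 -c "
from h import *
s=state();print(s['tool_pos'],s['eef_rot'].round(4).tolist(),s['contact_force'])"
```

```text
[0.54130958 0.3399581  0.05927128] [[1.0, 0.0, 0.0001], [0.0, -1.0, 0.0002], [0.0001, -0.0002, -1.0]] [ 0.30226386  0.14468863 -0.6473643 ]
```

Call:
send_rows([
  [0,0.01,0.1,0,0,0,1],
  [0,0.01,0.2,0,0,0,1],
  [0,0.01,0.34,0,0,0,1],
  [0,0.01,0.34,0,0,0,1],
  [0,0.01,0.34,0,0,0,1],
])

```text
clock: 5.58
tool_pos: [0.5409, 0.339, 0.0311]
eef_rot: [[1.0, 0.0, -0.001], [0.0, -1.0, -0.0], [-0.001, 0.0, -1.0]]
contact_force: [0.3, -0.3, 0.5]
gripper_width: 1.002
gripper_force: 0.0
```

Call:
send_rows([
  [0,0,0,0,0,0,0.7],
  [0,0,0,0,0,0,0.6],
  [0,0,0,0,0,0,0.5],
  [0,0,0,0,0,0,0.4],
  [0,0,0,0,0,0,0.3],
], grip_force=40)

```text
clock: 6.0
tool_pos: [0.5412, 0.3391, 0.0316]
eef_rot: [[1.0, 0.0, 0.0], [0.0, -1.0, 0.0], [0.0, -0.0, -1.0]]
contact_force: [-0.7, 0.3, 3.8]
gripper_width: 0.358
gripper_force: 39.2
```

Call:
send_rows([
  [0,0,0,0,0,0,0],
  [0,0,0,0,0,0,0],
  [0,0,0,0,0,0,0],
  [0,0,0,0,0,0,0],
  [0,0,0,0,0,0,0],
])

```text
clock: 6.42
tool_pos: [0.5412, 0.3391, 0.0316]
eef_rot: [[1.0, 0.0, 0.0], [0.0, -1.0, 0.0], [0.0, -0.0, -1.0]]
contact_force: [-0.3, -1.6, 4.8]
gripper_width: 0.355
gripper_force: 39.3
```

The opening of 0.355 looks low for a 50 mm body, so I'll look before lifting.

```bash
python3 -c "
from h import *
S=cap('scene');W=cap('wrist')
a=cv2.resize(S['color'][220:320,190:320],None,fx=4,fy=4,interpolation=2)
b=cv2.resize(W['color'][200:400,200:440],(480,400));a=a[:,100:420] 
cv2.imwrite('pics/g.png',np.hstack([a,b])[:,:,::-1])"
```

```text
(no output)
```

View pics/g.png

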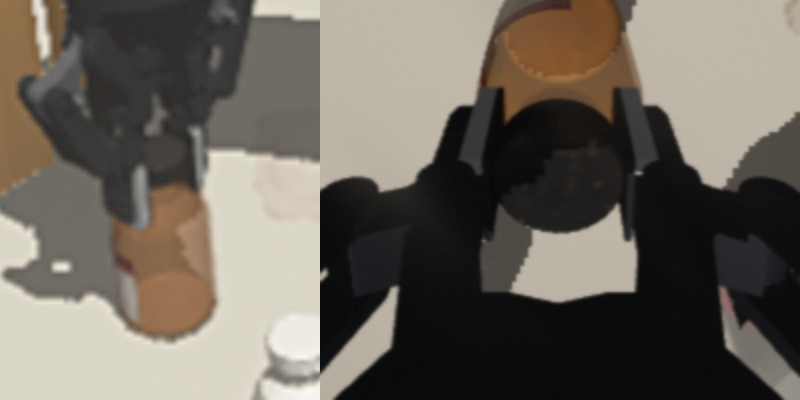

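```bash
python3 -c "
from h import *
for n in('scene','wrist'):
    c=cap(n);P=cloud(c);hsv=cv2.cvtColor(c['color'],cv2.COLOR_RGB2HSV)
    k=(abs(P[...,0]-.541)<.07)&(abs(P[...,1]-.339)<.08)&(P[...,2]>.012)&(P[...,2]<.16)
    br=k&(hsv[...,1]>90)&(hsv[...,0]<25)
    dk=k&~br
    for nm,m in(('brown',br),('other',dk)):
        q=P[m]
        for z in np.arange(.01,.16,.01):
            s=q[(q[:,2]>=z)&(q[:,2]<z+.01)]
            if len(s)>3: print(n,nm,round(z,3),len(s),'x',s[:,0].min().round(3),s[:,0].max().round(3),'y',s[:,1].min().round(3),s[:,1].max().round(3))
"
```

```text
scene brown 0.01 60 x 0.516 0.537 y 0.331 0.363
scene brown 0.02 72 x 0.517 0.535 y 0.331 0.363
scene brown 0.03 70 x 0.517 0.536 y 0.333 0.364
scene brown 0.04 86 x 0.517 0.544 y 0.332 0.365
scene brown 0.05 89 x 0.517 0.547 y 0.333 0.365
scene brown 0.06 132 x 0.516 0.553 y 0.322 0.364
scene brown 0.07 74 x 0.522 0.537 y 0.324 0.367
scene brown 0.08 14 x 0.528 0.535 y 0.334 0.349
scene brown 0.14 5 x 0.551 0.559 y 0.361 0.399
scene brown 0.15 4 x 0.547 0.553 y 0.37 0.404
scene other 0.01 17 x 0.521 0.554 y 0.325 0.364
scene other 0.02 30 x 0.519 0.558 y 0.322 0.365
scene other 0.03 25 x 0.518 0.555 y 0.328 0.365
scene other 0.04 20 x 0.52 0.557 y 0.325 0.365
scene other 0.05 14 x 0.519 0.558 y 0.322 0.363
scene other 0.06 15 x 0.52 0.557 y 0.317 0.364
scene other 0.07 53 x 0.529 0.549 y 0.311 0.368
scene other 0.08 82 x 0.528 0.549 y 0.309 0.369
scene other 0.09 178 x 0.525 0.551 y 0.313 0.369
scene other 0.1 88 x 0.529 0.553 y 0.313 0.369
scene other 0.11 154 x 0.527 0.553 y 0.294 0.387
scene other 0.12 175 x 0.528 0.554 y 0.288 0.392
scene other 0.13 202 x 0.524 0.557 y 0.284 0.3
[... 568 characters left out ...]
67 y 0.335 0.362
wrist other 0.02 143 x 0.55 0.567 y 0.315 0.362
wrist other 0.03 170 x 0.546 0.568 y 0.315 0.363
wrist other 0.04 130 x 0.546 0.567 y 0.315 0.363
wrist other 0.05 22 x 0.55 0.556 y 0.315 0.362
wrist other 0.06 56 x 0.543 0.555 y 0.314 0.363
wrist other 0.07 223 x 0.541 0.553 y 0.311 0.367
wrist other 0.08 564 x 0.543 0.557 y 0.31 0.368
wrist other 0.09 1844 x 0.526 0.558 y 0.31 0.368
wrist other 0.1 3336 x 0.527 0.558 y 0.307 0.368
wrist other 0.11 1797 x 0.529 0.556 y 0.291 0.386
wrist other 0.12 6045 x 0.528 0.555 y 0.287 0.391
wrist other 0.13 4422 x 0.528 0.559 y 0.283 0.395
wrist other 0.14 9236 x 0.528 0.56 y 0.278 0.399
wrist other 0.15 10609 x 0.54 0.56 y 0.274 0.404
```

```bash
python3 -c "
from h import *
from station import *
tcp={'w1.npz':(.4988,-.1473,.3061),'w2.npz':(.4998,.3323,.2667),'wrist0.npz':(.1791,-.5462,.1942)}
for f,t in tcp.items():
    c=dict(np.load(f));P=cloud(c);R=c['T'];d=P-np.array(t)
    k=(np.abs(d).max(-1)<.12)&(c['range_z']<.25)&(c['range_z']>0)
    q=d[k];print(f,len(q),'zmin rel TCP',np.percentile(q[:,2],[0,1,2,5,20]).round(4), 'cam rel',(R[:3,3]-t).round(4))
    z=q[q[:,2]<np.percentile(q[:,2],2)+.004];print(z.min(0).round(3),z.max(0).round(3))
c=cap('wrist');s=state();print(s['tool_pos'],(c['T'][:3,3]-s['tool_pos']).round(4),hold_point_z)
"
```

```text
w1.npz 25765 zmin rel TCP [0.0496 0.0552 0.0583 0.0656 0.0944] cam rel [8.270e-02 1.000e-04 1.795e-01]
[-0.012 -0.056  0.05 ] [0.012 0.056 0.062]
w2.npz 26485 zmin rel TCP [0.0492 0.0549 0.058  0.0654 0.0946] cam rel [8.240e-02 1.000e-04 1.791e-01]
[-0.012 -0.056  0.049] [0.012 0.057 0.062]
wrist0.npz 28314 zmin rel TCP [-0.082  -0.0602 -0.0564 -0.0537  0.0797] cam rel [0.0784 0.0252 0.1796]
[ 0.086 -0.12  -0.082] [ 0.116 -0.079 -0.052]
[0.54118485 0.33911334 0.03160702] [ 0.0825 -0.0005  0.1798] -0.0187
```

The wrist and scene depth agree that the real fingertips sit about 36 mm behind the reported TCP. So the pads are on the 31 mm cap, which matches the opening. The cap grasp is centred and the bottle is upright, so I'll keep it, grip a bit harder, and test the lift.

Call:
send_rows([
  [0,0,0,0,0,0,0],
  [0,0,-0.1,0,0,0,0],
  [0,0,-0.25,0,0,0,0],
  [0,0,-0.4,0,0,0,0],
  [0,0,-0.4,0,0,0,0],
], grip_force=60)

```text
clock: 7.08
tool_pos: [0.5421, 0.3399, 0.0664]
eef_rot: [[1.0, 0.0, 0.003], [0.0, -1.0, 0.002], [0.003, -0.002, -1.0]]
contact_force: [-0.1, 0.8, -1.1]
gripper_width: 0.352
gripper_force: 59.3
```

Call:
send_rows([
  [-0.2,0,-0.3,0,0,0,0],
  [-0.4,0,-0.6,0,0,0,0],
  [-0.5,0,-0.9,0,0,0,0],
  [-0.5,0,-1,0,0,0,0],
  [-0.5,0,-1,0,0,0,0],
])

```text
clock: 7.5
tool_pos: [0.5018, 0.3398, 0.1454]
eef_rot: [[1.0, 0.0, 0.003], [0.0, -1.0, 0.002], [0.003, -0.002, -1.0]]
contact_force: [1.2, -0.4, -1.6]
gripper_width: 0.352
gripper_force: 59.9
```

```bash
cat >> h.py <<'E'
def brown(c,lo=.02):
    P=cloud(c);h=cv2.cvtColor(c['color'],cv2.COLOR_RGB2HSV);t=state()['tool_pos']
    m=(h[...,1]>90)&(h[...,0]<25)&(abs(P[...,0]-t[0])<.05)&(abs(P[...,1]-t[1])<.05)&(P[...,2]>lo)&(P[...,2]<t[2]+.06)
    q=P[m];print('n',m.sum(),'z rel tool',(np.percentile(q[:,2],[1,99])-t[2]).round(4),'xy ext rel',(np.percentile(q,[1,99],axis=0)-t)[:,:2].round(4).tolist())
E
python3 -c "
from h import *
s=state();print(s['tool_pos'],s['contact_force'],s['gripper_width'])
c=cap('scene');brown(c);w=cap('wrist');brown(w)
a=cv2.resize(c['color'][130:330,180:340],(480,600));b=w['color'][100:400,160:480]
b=cv2.resize(b,(320,300));im=np.zeros((600,800,3),np.uint8);im[:,:480]=a;im[:300,480:]=b
cv2.imwrite('pics/lift.png',im[:,:,::-1])"
```

```text
[0.50181739 0.33975748 0.14543512] [ 1.1846926  -0.41959195 -1.62311176] 0.3515159246210222
n 845 z rel tool [-0.0228  0.0536] xy ext rel [[-0.0239, -0.0138], [0.0086, 0.0262]]
n 3513 z rel tool [-0.0135  0.0519] xy ext rel [[0.0038, -0.0204], [0.0261, 0.0212]]
```

View pics/lift.png

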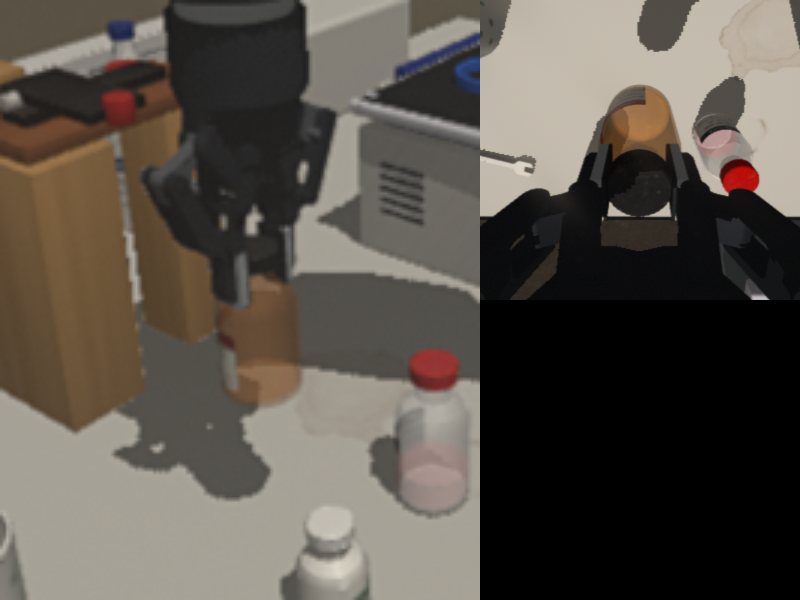

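The bottle is off the worktop and held upright by the cap (crop left, about (258,335)). Next I'll raise it above platform height and carry it over.

Call:
send_rows([
  [0,0,-0.3,0,0,0,0],
  [0,0,-0.6,0,0,0,0],
  [0,0,-0.9,0,0,0,0],
  [0,0,-1,0,0,0,0],
])

```text
clock: 7.93
tool_pos: [0.502, 0.3392, 0.2248]
eef_rot: [[1.0, -0.0, 0.002], [-0.0, -1.0, 0.001], [0.002, -0.001, -1.0]]
contact_force: [-1.1, 0.6, -0.9]
gripper_width: 0.353
gripper_force: 59.8
```

Call:
send_rows([
  [0,0.2,-0.3,0,0,0,0],
  [0,0.4,-0.5,0,0,0,0],
  [0,0.7,-0.6,0,0,0,0],
  [0,0.95,-0.6,0,0,0,0],
])

```text
clock: 8.27
tool_pos: [0.5016, 0.2618, 0.2712]
eef_rot: [[1.0, -0.0, 0.0], [-0.0, -1.0, -0.0], [0.0, 0.0, -1.0]]
contact_force: [0.9, 0.2, -1.3]
gripper_width: 0.353
gripper_force: 59.9
```

Call:
send_rows([
  [0,0.3,0,0,0,0,0],
  [0,0.6,0,0,0,0,0],
  [0,0.95,0,0,0,0,0],
])

```text
clock: 8.52
tool_pos: [0.5008, 0.1863, 0.2696]
eef_rot: [[1.0, 0.001, -0.002], [0.001, -1.0, -0.001], [-0.002, 0.001, -1.0]]
contact_force: [1.0, 0.7, -1.9]
gripper_width: 0.346
gripper_force: 59.9
```

Call:
send_rows([
  [0,0.3,0,0,0,0,0],
  [0,0.6,0,0,0,0,0],
  [0,0.95,0,0,0,0,0],
])

```text
clock: 8.77
tool_pos: [0.5008, 0.1103, 0.2697]
eef_rot: [[1.0, 0.001, -0.002], [0.001, -1.0, -0.0], [-0.002, 0.0, -1.0]]
contact_force: [0.6, 0.1, -1.8]
gripper_width: 0.349
gripper_force: 59.9
```

Call:
send_rows([
  [0.17,0.3,0,0,0,0,0],
  [0.34,0.6,0,0,0,0,0],
  [0.5,0.95,0,0,0,0,0],
])

```text
clock: 9.02
tool_pos: [0.5415, 0.0342, 0.2698]
eef_rot: [[1.0, 0.001, -0.002], [0.001, -1.0, 0.0], [-0.002, -0.0, -1.0]]
contact_force: [-0.0, 0.3, -1.1]
gripper_width: 0.352
gripper_force: 59.9
```

Call:
send_rows([
  [0.17,0.3,0,0,0,0,0],
  [0.34,0.6,0,0,0,0,0],
  [0.5,0.95,0,0,0,0,0],
])

```text
clock: 9.27
tool_pos: [0.5815, -0.0419, 0.2695]
eef_rot: [[1.0, 0.001, -0.002], [0.001, -1.0, 0.001], [-0.002, -0.001, -1.0]]
contact_force: [0.8, 0.7, -0.9]
gripper_width: 0.354
gripper_force: 59.9
```

Call:
send_rows([
  [0.17,0.3,0,0,0,0,0],
  [0.34,0.6,0,0,0,0,0],
  [0.5,0.9,0,0,0,0,0],
  [0.5,0.9,0,0,0,0,0],
  [0.5,0.9,0,0,0,0,0],
])

```text
clock: 9.68
tool_pos: [0.621, -0.1144, 0.2688]
eef_rot: [[1.0, -0.002, -0.003], [-0.002, -1.0, 0.0], [-0.003, -0.0, -1.0]]
contact_force: [-0.6, 0.8, -1.8]
gripper_width: 0.351
gripper_force: 59.9
```

```bash
python3 -c "
from h import *
s=state();t=s['tool_pos'];print(t,s['eef_rot'].round(4).tolist(),s['contact_force'],s['gripper_width'],s['joint_positions'].round(1))
print('to go tool', ((.6228-t[0])/.08).round(3), ((t[1]+.117)/.08).round(3),((t[2]-.192)/.08).round(3))
c=cap('scene');brown(c,.18)"
```

```text
[ 0.62095846 -0.11435378  0.26881489] [[1.0, -0.0021, -0.0029], [-0.002, -1.0, 0.0003], [-0.0029, -0.0002, -1.0]] [-0.56637991  0.84328423 -1.75494325] 0.3512357859580575 [  6.4  42.8   2.6  63.6  -1.9  73.8 -81.2]
to go tool 0.023 0.033 0.96
n 368 z rel tool [-0.0277  0.0483] xy ext rel [[-0.0243, -0.0095], [0.0122, 0.025]]
```

Call:
send_rows([
  [0.02,0.03,0.2,0,0,0,0],
  [0.02,0.03,0.4,0,0,0,0],
  [0.02,0.03,0.6,0,0,0,0],
  [0.02,0.03,0.78,0,0,0,0],
  [0.02,0.03,0.78,0,0,0,0],
])

```text
clock: 10.15
tool_pos: [0.6214, -0.114, 0.2059]
eef_rot: [[1.0, 0.001, -0.004], [0.001, -1.0, 0.001], [-0.004, -0.001, -1.0]]
contact_force: [-0.2, 0.3, -1.0]
gripper_width: 0.346
gripper_force: 59.9
```

Call:
send_rows([
  [0,0,0.04,0,0,0,0],
  [0,0,0.08,0,0,0,0],
  [0,0,0.12,0,0,0,0],
  [0,0,0.12,0,0,0,0],
])

```text
clock: 10.48
tool_pos: [0.6226, -0.1151, 0.1991]
eef_rot: [[1.0, 0.0, -0.0], [0.0, -1.0, 0.0], [-0.0, -0.0, -1.0]]
contact_force: [0.8, -0.2, -1.0]
gripper_width: 0.351
gripper_force: 59.9
```

```bash
python3 -c "
from h import *
s=state();t=s['tool_pos'];print(t,s['eef_rot'].round(4).tolist(),s['contact_force'],s['gripper_width'])
c=cap('scene');brown(c,.162)
b=cap('wrist')
a=cv2.resize(c['color'][60:220,270:430],(600,600),interpolation=2);im=np.zeros((600,800,3),np.uint8);im[:,:600]=a;im[:200,600:]=cv2.resize(b['color'][100:300,220:420],(200,200))
cv2.imwrite('pics/place.png',im[:,:,::-1])"
```

```text
[ 0.62262652 -0.11513766  0.19914234] [[1.0, 0.0002, -0.0001], [0.0002, -1.0, 0.0001], [-0.0001, -0.0001, -1.0]] [ 0.75626909 -0.24507844 -1.0042667 ] 0.35080375333323327
n 337 z rel tool [-0.0288  0.0502] xy ext rel [[-0.0245, -0.0086], [0.0104, 0.0268]]
```

View pics/place.png

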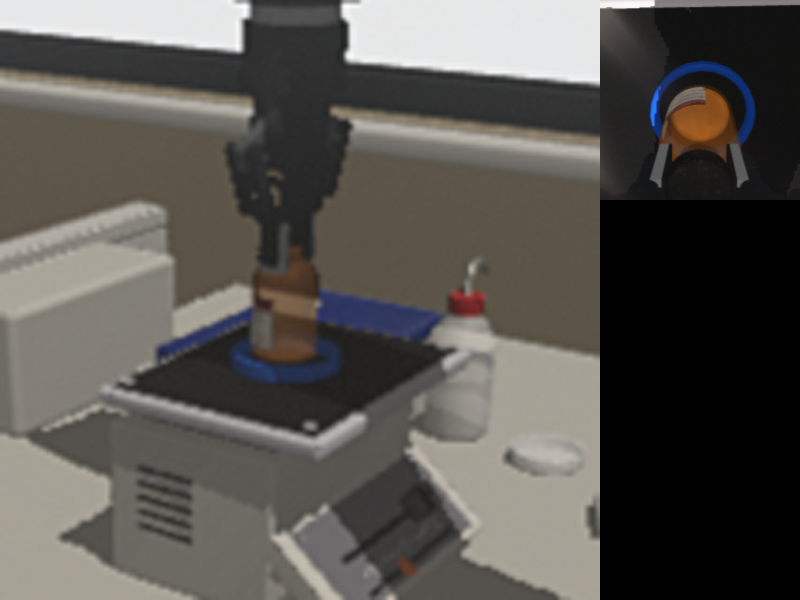

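The bottle is inside the ring (wrist crop about (700,110)) and roughly 7 mm above the mat. I'll lower it gently until the force shows contact.

Call:
send_rows([
  [0,0.02,0.02,0,0,0,0],
  [0,0.02,0.04,0,0,0,0],
  [0,0.02,0.06,0,0,0,0],
  [0,0.02,0.06,0,0,0,0],
])

```text
clock: 10.92
tool_pos: [0.6226, -0.1169, 0.1942]
eef_rot: [[1.0, 0.0, -0.0], [0.0, -1.0, 0.0], [-0.0, -0.0, -1.0]]
contact_force: [1.2, -0.1, -2.4]
gripper_width: 0.35
gripper_force: 59.9
```

Call:
send_rows([
  [0,0,0.01,0,0,0,0],
  [0,0,0.02,0,0,0,0],
  [0,0,0.02,0,0,0,0],
  [0,0,0.02,0,0,0,0],
])

```text
clock: 11.25
tool_pos: [0.6226, -0.1168, 0.1929]
eef_rot: [[1.0, 0.0, -0.0], [0.0, -1.0, 0.0], [-0.0, -0.0, -1.0]]
contact_force: [0.3, -0.3, -1.5]
gripper_width: 0.351
gripper_force: 59.9
```

Call:
send_rows([
  [0,0,0.008,0,0,0,0],
  [0,0,0.016,0,0,0,0],
  [0,0,0.016,0,0,0,0],
])

```text
clock: 11.5
tool_pos: [0.6228, -0.1169, 0.1918]
eef_rot: [[1.0, 0.0, 0.0], [0.0, -1.0, 0.0], [0.0, -0.0, -1.0]]
contact_force: [-0.7, -0.5, 0.4]
gripper_width: 0.355
gripper_force: 60.3
```

Call:
send_rows([
  [0,0,0.004,0,0,0,0],
  [0,0,0.008,0,0,0,0],
  [0,0,0.008,0,0,0,0],
])

```text
clock: 11.75
tool_pos: [0.6229, -0.117, 0.1917]
eef_rot: [[1.0, 0.0, 0.001], [0.0, -1.0, -0.0], [0.001, 0.0, -1.0]]
contact_force: [-1.4, -0.4, 8.2]
gripper_width: 0.348
gripper_force: 61.2
```

Contact registers at z 0.1917, as predicted. Now release and rise.

Call:
send_rows([
  [0,0,0,0,0,0,0.4],
  [0,0,0,0,0,0,0.5],
  [0,0,0,0,0,0,0.7],
  [0,0,0,0,0,0,0.9],
  [0,0,0,0,0,0,0.9],
])

```text
clock: 12.17
tool_pos: [0.6227, -0.1169, 0.1909]
eef_rot: [[1.0, 0.0, -0.0], [0.0, -1.0, 0.0], [-0.0, -0.0, -1.0]]
contact_force: [-0.6, 0.8, -0.4]
gripper_width: 0.892
gripper_force: 0.0
```

Call:
send_rows([
  [0,0,0,0,0,0,0.9],
  [0,0,-0.2,0,0,0,0.9],
  [0,0,-0.5,0,0,0,0.9],
  [0,0,-0.75,0,0,0,0.9],
  [0,0,-1,0,0,0,0.9],
])

```text
clock: 12.58
tool_pos: [0.6226, -0.1169, 0.2721]
eef_rot: [[1.0, 0.0, 0.0], [0.0, -1.0, 0.0], [0.0, -0.0, -1.0]]
contact_force: [-0.4, -0.8, 0.9]
gripper_width: 0.897
gripper_force: 0.0
```

```bash
python3 -c "
from h import *
s=state();t=s['tool_pos'];print(t,s['contact_force'],s['gripper_width'],s['joint_positions'].round(1))
T=np.load('top0.npz')
for n in('scene','wrist'):
    c=cap(n);P=cloud(c);k=(abs(P[...,0]-.6228)<.04)&(abs(P[...,1]+.117)<.04)
    h=cv2.cvtColor(c['color'],cv2.COLOR_RGB2HSV)
    q=P[k&(h[...,1]>90)&(h[...,0]<25)&(P[...,2]>.162)&(P[...,2]<.265)];print(n,len(q),np.percentile(q,[1,99],axis=0).round(3).tolist())
    q=P[k&(P[...,2]>.252)&(P[...,2]<.265)];print('top',len(q),q.mean(0),q.min(0),q.max(0))
    save(c,n+'_rel.png')
"
```

```text
[ 0.62261644 -0.11688979  0.27212604] [-0.44103162 -0.78250437  0.87237439] 0.8968965923030462 [  6.7  42.8   2.6  62.9  -1.9  74.4 -80.9]
scene 341 [[0.598, -0.126, 0.169], [0.634, -0.09, 0.246]]
top 48 [ 0.62067613 -0.11122038  0.25657566] [ 0.60749734 -0.12936338  0.25205335] [ 0.63679751 -0.09877804  0.25909974]
wrist 1648 [[0.617, -0.141, 0.168], [0.649, -0.095, 0.252]]
top 1367 [ 0.62505598 -0.11799987  0.25994515] [ 0.6081219  -0.13376171  0.25201518] [ 0.63940045 -0.10226975  0.2627727 ]
```

The bottle stands in the ring (top centre about (0.624, −0.118, 0.26)). Next I'll back off and tilt 40° towards the panel.

Call:
send_rows([
  [-0.4,0.2,-0.3,0,0,0,0.9],
  [-0.8,0.475,-0.3,0,0,0,0.9],
  [-1,0.475,-0.3,0,0,0,0.9],
  [-1,0.475,-0.3,0,0,0,0.9],
])

```text
clock: 13.02
tool_pos: [0.5401, -0.1565, 0.2958]
eef_rot: [[1.0, -0.003, 0.0], [-0.003, -1.0, -0.001], [0.0, 0.001, -1.0]]
contact_force: [2.1, -1.1, 1.5]
gripper_width: 0.902
gripper_force: 0.0
```

Call:
send_rows([
  [-0.55,0,0,0,0,0,0.9],
  [-0.55,0,0,0,0,0,0.9],
  [-0.55,0,0,0,0,0,0.9],
])

```text
clock: 13.27
tool_pos: [0.4973, -0.1548, 0.2949]
eef_rot: [[1.0, -0.0, -0.001], [-0.0, -1.0, 0.0], [-0.001, -0.0, -1.0]]
contact_force: [-0.3, 0.2, 0.7]
gripper_width: 0.901
gripper_force: 0.0
```

Call:
send_rows([
  [0,0,0,0,0.0372,0,0.9],
  [0,0,0,0,0.0744,0,0.9],
  [0,0,0,0,0.1111,0,0.9],
  [0,0,0,0,0.1111,0,0.9],
])

```text
clock: 13.6
tool_pos: [0.4977, -0.1553, 0.295]
eef_rot: [[0.938, -0.002, 0.348], [-0.001, -1.0, -0.001], [0.348, 0.001, -0.938]]
contact_force: [-0.9, 1.1, 0.5]
gripper_width: 0.896
gripper_force: 0.0
```

Call:
send_rows([
  [0,0,0,0,0.0372,0,0.9],
  [0,0,0,0,0.0744,0,0.9],
  [0,0,0,0,0.1111,0,0.9],
  [0,0,0,0,0.1111,0,0.9],
  [0,0,0,0,0.1111,0,0.9],
])

```text
clock: 14.02
tool_pos: [0.5011, -0.1581, 0.306]
eef_rot: [[0.774, 0.005, 0.633], [-0.0, -1.0, 0.008], [0.633, -0.007, -0.774]]
contact_force: [18.5, -23.2, 9.9]
gripper_width: 0.902
gripper_force: 0.0
```

```bash
cat > panel.py <<'E'
from h import *
def panel(c,name):
    P=cloud(c);k=(P[...,0]>.46)&(P[...,0]<.57)&(P[...,1]>-.21)&(P[...,1]<-.02)&(P[...,2]>.018)&(P[...,2]<.1)&(c['range_z']>0)
    q=P[k]
    if len(q)<200: print(name,'few',len(q));return
    n0=np.array([-.643,0,.766]);d=q@n0;m=np.median(d);q2=q[abs(d-m)<.004]
    ctr=q2.mean(0);n=np.linalg.svd(q2-ctr,full_matrices=False)[2][2];n*=np.sign(n[2])
    print(name,'plane n',n.round(4),'ctr',ctr.round(4),'at x=.526 z=',(ctr[2]-((.526-ctr[0])*n[0]+(-.115-ctr[1])*n[1])/n[2]).round(4),len(q2))
    dd=(P-ctr)@n; g=k&(dd>.02)&(dd<.036);print('grip face',g.sum(),P[g].mean(0).round(4) if g.sum() else '',P[g].min(0).round(3) if g.sum() else '',P[g].max(0).round(3) if g.sum() else '')
    h=cv2.cvtColor(c['color'],cv2.COLOR_RGB2HSV);o=k&(h[...,0]<18)&(h[...,1]>150)&(h[...,2]>80)
    if o.sum(): print('orange',o.sum(),P[o].mean(0).round(4),P[o].min(0).round(4),P[o].max(0).round(4),np.argwhere(o).mean(0))
E
python3 -c "
from panel import *
s=state();print(s['tool_pos'],s['eef_rot'].round(4).tolist(),s['joint_positions'].round(1))
for n in('scene','top','wrist'):
    c=cap(n);panel(c,n)
np.savez('w3.npz',**c);save(c,'w3.png')"
```

```text
[ 0.50108705 -0.15808804  0.30603223] [[0.7745, 0.0048, 0.6326], [-0.0004, -1.0, 0.0081], [0.6326, -0.0065, -0.7744]] [ 50.6  19.8 -37.9 126.5 -27.9  -0.  -43.5]
scene plane n [-0.642  -0.0121  0.7666] ctr [ 0.5318 -0.1033  0.0478] at x=.526 z= 0.0428 1156
grip face 47 [ 0.5118 -0.1491  0.0649] [ 0.501 -0.161  0.054] [ 0.562 -0.114  0.1  ]
orange 8 [ 0.4999 -0.1048  0.0264] [ 0.4956 -0.1147  0.0243] [ 0.5026 -0.1008  0.0293] [210.875 378.125]
top plane n [-0.6464 -0.0128  0.7629] ctr [ 0.5099 -0.1089  0.0322] at x=.526 z= 0.0457 601
grip face 48 [ 0.5107 -0.1501  0.0679] [ 0.501 -0.159  0.061] [ 0.521 -0.143  0.075]
orange 9 [ 0.5002 -0.1021  0.029 ] [ 0.4953 -0.1053  0.0259] [ 0.5042 -0.098   0.0349] [212.33333333 396.11111111]
wrist plane n [-0.644  -0.0108  0.7649] ctr [ 0.5191 -0.1208  0.0397] at x=.526 z= 0.0456 3243
grip face 179 [ 0.5112 -0.1549  0.0691] [ 0.499 -0.162  0.06 ] [ 0.523 -0.147  0.077]
orange 47 [ 0.4996 -0.1064  0.0289] [ 0.4935 -0.1103  0.0229] [ 0.5075 -0.1021  0.0343] [272.0212766  287.55319149]
```

View pics/w3.png

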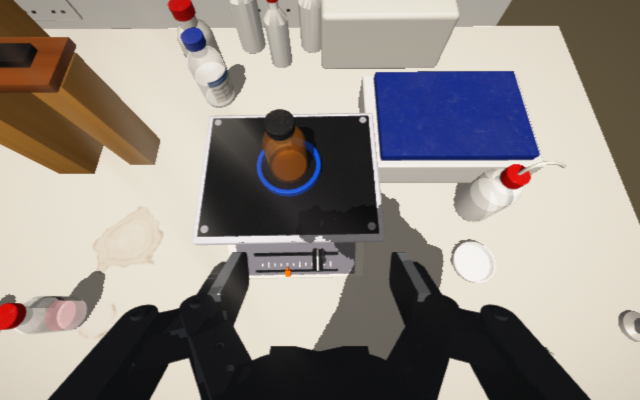

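The panel measures as expected: normal (−0.644, −0.011, 0.766), centre z about 0.0455. The grip is at wrist pixel (318,260), y −0.154, and the pointer at (288,272), y −0.106, so the slide is about +49 mm. Joint 6 has run onto its 0° limit, so this wrist branch can't reach the panel tilt. I'll untilt and move to a lower pose near the wrist's straight line, then come in from the side so the wrist takes the other branch (joint 5 near 180°).

Call:
send_rows([
  [0,0,0,0,-0.0372,0,0.9],
  [0,0,0,0,-0.0744,0,0.9],
  [0,0,0,0,-0.1111,0,0.9],
  [0,0,0,0,-0.1111,0,0.9],
])

```text
clock: 14.5
tool_pos: [0.5043, -0.1563, 0.3032]
eef_rot: [[0.888, 0.012, 0.459], [0.004, -1.0, 0.018], [0.459, -0.014, -0.888]]
contact_force: [0.1, -0.2, -0.8]
gripper_width: 0.897
gripper_force: 0.0
```

Call:
send_rows([
  [0,0,0,0,-0.0372,0,0.9],
  [0,0,0,0,-0.0744,0,0.9],
  [0,0,0,0,-0.1111,0,0.9],
  [0,0,0,0,-0.1111,0,0.9],
  [0,0,0,0,-0.1111,0,0.9],
])

```text
clock: 14.92
tool_pos: [0.5059, -0.1549, 0.3025]
eef_rot: [[0.992, 0.015, 0.129], [0.014, -1.0, 0.015], [0.129, -0.013, -0.992]]
contact_force: [-0.4, 0.7, -1.6]
gripper_width: 0.901
gripper_force: 0.0
```

```bash
python3 -c "
from h import *
s=state();print(s['tool_pos'],s['eef_rot'].round(3).tolist(),s['joint_positions'].round(1),s['contact_force'])"
```

```text
[ 0.50592624 -0.15485461  0.30250918] [[0.992, 0.015, 0.129], [0.014, -1.0, 0.015], [0.129, -0.013, -0.992]] [ 11.4  26.4   6.7  91.5  -7.3  55.6 -68.2] [-0.38592463  0.66002536 -1.61612886]
```

Call:
send_rows([
  [-0.36,0,0.45,0,0,0,0.9],
  [-0.72,0,0.91,0,0,0,0.9],
  [-0.72,0,0.91,0,0,0,0.9],
  [-0.72,0,0.91,0,0,0,0.9],
])

```text
clock: 15.25
tool_pos: [0.4542, -0.1552, 0.2217]
eef_rot: [[0.992, 0.012, 0.128], [0.009, -1.0, 0.017], [0.128, -0.016, -0.992]]
contact_force: [1.1, 0.4, 0.8]
gripper_width: 0.904
gripper_force: 0.0
```

Call:
send_rows([
  [-0.36,0,0.45,0,0,0,0.9],
  [-0.72,0,0.91,0,0,0,0.9],
  [-0.72,0,0.91,0,0,0,0.9],
  [-0.72,0,0.91,0,0,0,0.9],
])

```text
clock: 15.58
tool_pos: [0.4076, -0.1546, 0.1426]
eef_rot: [[0.992, 0.012, 0.129], [0.01, -1.0, 0.018], [0.129, -0.016, -0.992]]
contact_force: [0.6, -0.1, 0.2]
gripper_width: 0.899
gripper_force: 0.0
```

```bash
python3 -c "
from h import *
s=state();print(s['tool_pos'],s['eef_rot'].round(3).tolist(),s['joint_positions'].round(1),s['contact_force'])"
```

```text
[ 0.40763439 -0.15462806  0.1426204 ] [[0.992, 0.012, 0.129], [0.01, -1.0, 0.018], [0.129, -0.016, -0.992]] [ 1.92e+01  3.26e+01  1.00e-01  1.24e+02 -1.18e+01  1.71e+01 -5.90e+01] [ 0.63544477 -0.14885814  0.18395327]
```

Call:
send_rows([
  [0,0,0,0.037,0,0,0.9],
  [0,0,0,0.074,0,0,0.9],
  [0,0,0,0.111,0,0,0.9],
  [0,0,0,0.111,0,0,0.9],
])

```text
clock: 15.92
tool_pos: [0.4105, -0.155, 0.1456]
eef_rot: [[0.991, 0.06, 0.121], [0.012, -0.933, 0.36], [0.135, -0.355, -0.925]]
contact_force: [0.7, 1.2, -0.3]
gripper_width: 0.896
gripper_force: 0.0
```

```bash
python3 -c "
from h import *
s=state();print(s['tool_pos'],s['eef_rot'].round(3).tolist(),s['joint_positions'].round(1),s['contact_force'])"
```

```text
[ 0.41047582 -0.15496764  0.14561645] [[0.991, 0.06, 0.121], [0.012, -0.933, 0.36], [0.135, -0.355, -0.925]] [ 44.3  39.2 -19.2 112.9 -17.6  34.9 -44.2] [ 0.65237312  1.15630595 -0.30903912]
```

```bash
cat > kin.py <<'E'
import numpy as np
from scipy.spatial.transform import Rotation as Ro
from scipy.optimize import least_squares
lo=np.array([-155.06,-18.47,-90,0,-83.41,0,-161.91]);hi=np.array([155.06,123.98,86.84,140.48,263.41,116,161.91])
SG=[-1,1,-1,1,-1,1,-1];PAR=[.514,.294,.34,-.0255,0.]
def fk(q,sg=None,par=None):
    sg=sg or SG;a,b,L,H,c=par if par is not None else PAR
    R=Ro.identity();p=np.array([0,0,H+L])
    for i,(q_,ax) in enumerate(zip(q,'zyzyzyz')):
        R=R*Ro.from_euler(ax,sg[i]*q_+(c if i==6 else 0),degrees=True)
        if i==2:p=p+R.apply([0,0,a])
        if i==4:p=p+R.apply([0,0,b])
        if i==6:p=p+R.apply([0,0,L])
    return p,R.as_matrix()
D=[([69.458,40.504,-1.583,85.077,1.261,54.482,-4.325],[.1791,-.5462,.1942],[[.9502,.3116,0],[.3116,-.9502,0.0007],[0,-.0008,-1]]),
([50.6,19.8,-37.9,126.5,-27.9,0,-43.5],[.5011,-.1581,.306],[[.7745,.0048,.6326],[-.0004,-1,.0081],[.6326,-.0065,-.7744]]),
([11.4,26.4,6.7,91.5,-7.3,55.6,-68.2],[.5059,-.1549,.3025],[[.992,.015,.129],[.014,-1,.015],[.129,-.013,-.992]]),
([19.2,32.6,.1,124,-11.8,17.1,-59],[.4076,-.1546,.1426],[[.992,.012,.129],[.01,-1,.018],[.129,-.016,-.992]]),
([44.3,39.2,-19.2,112.9,-17.6,34.9,-44.2],[.4105,-.155,.1456],[[.991,.06,.121],[.012,-.933,.36],[.135,-.355,-.925]])]
E
python3 - <<'E'
from kin import *
import itertools
best=[]
for s3,s5,s7 in itertools.product((1,-1),repeat=3):
  for c in(0,90,180,-90):
    sg=[-1,1,s3,1,s5,1,s7]
    f=lambda x:np.concatenate([np.r_[(fk(q,sg,x)[0]-p)*5,(fk(q,sg,x)[1]-np.array(R)).ravel()] for q,p,R in D])
    r=least_squares(f,[.514,.294,.34,-.0255,c]);best.append((r.cost,sg,r.x.round(4).tolist(),abs(r.fun).max()))
best.sort(key=lambda t:t[0])
for b in best[:3]:print(b)
E
```

```text
(np.float64(0.047935344729740356), [-1, 1, -1, 1, -1, 1, -1], [0.5388, 0.2816, 0.3094, -0.0534, 89.9714], np.float64(0.1563173699184961))
(np.float64(0.0479353447297404), [-1, 1, -1, 1, -1, 1, -1], [0.5388, 0.2816, 0.3094, -0.0534, 89.9714], np.float64(0.15631737008200253))
(np.float64(0.047935344729741584), [-1, 1, -1, 1, -1, 1, -1], [0.5388, 0.2816, 0.3094, -0.0534, 89.9714], np.float64(0.15631737001518453))
```

```bash
cat >> kin.py <<'E'
I3=[[1,0,0],[0,-1,0],[0,0,-1]]
D+=[([10.5,29.2,4.4,84.5,-2.3,66.4,-74.7],[.4988,-.1473,.3061],I3),([-38.4,39.2,3.8,72.,-2.5,68.8,-124.6],[.4998,.3323,.2667],I3),
([6.4,42.8,2.6,63.6,-1.9,73.8,-81.2],[.62096,-.11435,.2688],I3)]
def fk(q,sg=None,par=None):
    sg=sg or SG;a,b,L,H,c,e1,e3,e4,e6,*_=par if par is not None else PAR
    R=Ro.identity();p=np.array([0,0,H])
    for i,(q_,ax) in enumerate(zip(q,'zyzyzyz')):
        R=R*Ro.from_euler(ax,sg[i]*q_+(c if i==6 else 0),degrees=True)
        v={0:[e1,0,0],2:[e3,0,a],3:[e4,0,0],4:[0,0,b],5:[e6,0,0],6:[0,0,L]}.get(i)
        if v:p=p+R.apply(v)
    return p,R.as_matrix()
PAR=np.array([.514,.294,.34,.3,90,0,0,0,0])
f=lambda x:np.concatenate([np.r_[(fk(q,None,x)[0]-p)*5,(fk(q,None,x)[1]-np.array(R)).ravel()] for q,p,R in D])
_r=least_squares(f,PAR);PAR=_r.x
E
python3 -c "
from kin import *
print(PAR.round(4))
for q,p,R in D: print((1e3*(fk(q)[0]-p)).round(1),abs(fk(q)[1]-np.array(R)).max().round(4))"
```

```text
[ 4.11000e-01  2.86800e-01  2.84200e-01  3.34300e-01  8.99752e+01
 -1.94000e-02  1.90000e-03 -4.30000e-03 -8.50000e-02]
[30.9 16.7  3.9] 0.0004
[-13.3   6.6  11.5] 0.0002
[13.6 12.9 -2.3] 0.0008
[ 5.2 10.4  2.4] 0.0005
[ 11.2   7.1 -12.6] 0.0015
[18.1 21.7 -9. ] 0.0011
[-18.   18.7   1.6] 0.0018
[-4.9 30.2  4.7] 0.0027
```

```bash
cat >> kin.py <<'E'
def Rs(q):
    R=Ro.identity();o=[]
    for i,(q_,ax) in enumerate(zip(q,'zyzyzyz')):
        R=R*Ro.from_euler(ax,SG[i]*q_+(90 if i==6 else 0),degrees=True);o.append(R.as_matrix())
    return o
def rows(q): return np.hstack([np.eye(3)]+Rs(q))
pri=np.zeros(24);pri[2]=.33;pri[3+8]=.42;pri[3+14]=.29;pri[3+20]=.285  # base z, after j3, after j5, after j7
def fit(D,lam=.02):
    A=np.vstack([rows(q) for q,_,_ in D]);b=np.concatenate([p for _,p,_ in D])
    return pri+np.linalg.solve(A.T@A+lam**2*np.eye(24),A.T@(b-A@pri))
V=fit(D)
def fk(q): return rows(q)@V,Rs(q)[-1]
E
python3 -c "
from kin import *
print(V.reshape(8,3).round(3).tolist())
for q,p,R in D: print((1e3*(fk(q)[0]-p)).round(1))
for i in range(8):
    E=D[:i]+D[i+1:];v=fit(E);print('loo',(1e3*(rows(D[i][0])@v-D[i][1])).round(1))"
```

```text
[[-0.004, 0.001, 0.321], [0.006, -0.005, -0.009], [-0.005, -0.005, 0.049], [0.003, -0.011, 0.469], [-0.001, -0.011, -0.0], [0.001, -0.0, 0.29], [0.002, -0.0, 0.03], [0.003, 0.002, 0.315]]
[-0.   0.   0.1]
[0.1 0.1 0. ]
[ 0.1  0.1 -0.1]
[0.  0.1 0. ]
[-0.2 -0.2 -0.1]
[-0.1 -0.7 -0.1]
[-0.1 -0.2  0.5]
[ 0.2  0.7 -0.3]
loo [-0.8 -0.   0.2]
loo [-0.3  0.9  0.4]
loo [ 0.3  0.1 -0.2]
loo [-0.6  0.5  0.7]
loo [ 0.1 -0.5 -0.8]
loo [-0.1 -1.1 -0.2]
loo [ 0.2 -2.   0.7]
loo [ 0.3  1.5 -0.8]
```

```bash
cat >> kin.py <<'E'
YAW=.95
def pose(th,y,s=-.002,h=.012,flip=0,back=0.):
    """reported-TCP pose for true tip at slope s, height h, tilt th"""
    cz=np.array([.5303-.0166*(y+.154),y,.046]);n=Ro.from_euler('z',YAW,degrees=True).apply([-.643,0,.766]);u=Ro.from_euler('z',YAW,degrees=True).apply([.766,0,.643])
    R=(Ro.from_euler('z',YAW,degrees=True)*Ro.from_euler('y',-th,degrees=True)*Ro.from_euler('x',180,degrees=True)*Ro.from_euler('z',180*flip,degrees=True)).as_matrix()
    return cz+s*u+h*n+(.036-back)*R[:,2],R
def err(q,p,R):
    P,Q=fk(q);return np.r_[P-p,.3*Ro.from_matrix(R@Q.T).as_rotvec()]
def ik(p,R,q0,w=1e-3):
    r=least_squares(lambda q:np.r_[err(q,p,R)*100,w*(q-q0)],np.clip(q0,lo+1,hi-1),bounds=(lo+.5,hi-.5));return r.x,np.linalg.norm(err(r.x,p,R))
E
cat > s.py <<'E'
from kin import *
rng=np.random.default_rng(0);qc=np.array([44.3,39.2,-19.2,112.9,-17.6,34.9,-44.2])
for th in(20,25,30,40):
  for fl in(0,1):
    S=[]
    for k in range(30):
        p,R=pose(th,-.154,flip=fl);q,e=ik(p,R,rng.uniform(lo,hi),1e-4)
        if e<2e-3:
            q2,e2=ik(*pose(th,-.105,flip=fl),q)
            m=min((q-lo).min(),(hi-q).min(),(q2-lo).min(),(hi-q2).min())
            if e2<2e-3: S.append((m,q))
    S.sort(key=lambda t:-t[0])
    print(th,fl,len(S),[(round(m,1),q.round().astype(int).tolist()) for m,q in S[:4]])
E
python3 s.py
```

```text
20 0 11 [(np.float64(14.6), [16, 52, 2, 123, 208, 16, 79]), (np.float64(14.4), [-3, 60, 38, 123, 245, 41, 38]), (np.float64(14.3), [-7, 65, 50, 123, 249, 52, 32]), (np.float64(14.3), [24, 53, -13, 123, 162, 14, 127])]
20 1 14 [(np.float64(17.2), [49, 69, -69, 120, 103, 55, 15]), (np.float64(17.2), [49, 69, -68, 120, 103, 54, 14]), (np.float64(17.2), [49, 68, -66, 120, 103, 52, 14]), (np.float64(17.1), [44, 61, -53, 120, 107, 39, 8])]
25 0 13 [(np.float64(10.2), [32, 55, -26, 127, 152, 27, 140]), (np.float64(9.9), [24, 54, -11, 127, 179, 24, 111]), (np.float64(9.7), [15, 54, 4, 127, 205, 28, 84]), (np.float64(9.7), [12, 55, 11, 127, 213, 30, 74])]
25 1 12 [(np.float64(12.2), [50, 69, -66, 125, 114, 53, 5]), (np.float64(12.1), [46, 64, -57, 125, 119, 44, -2]), (np.float64(11.9), [40, 59, -42, 125, 130, 33, -16]), (np.float64(11.9), [40, 59, -42, 125, 130, 33, -16])]
30 0 10 [(np.float64(5.5), [32, 57, -24, 132, 166, 35, 127]), (np.float64(5.4), [28, 56, -17, 132, 175, 35, 118]), (np.float64(5.3), [27, 56, -15, 132, 178, 35, 114]), (np.float64(5.2), [22, 56, -7, 132, 188, 36, 103])]
30 1 19 [(np.float64(7.5), [54, 79, -81, 129, 118, 70, 8]), (np.float64(7.5), [53, 74, -72, 129, 121, 61, 2]), (np.float64(7.5), [52, 74, -72, 129, 122, 61, 1]), (np.float64(7.5), [51, 72, -68, 130, 123, 58, -1])]
40 0 0 []
40 1 0 []
```

```bash
cat >> kin.py <<'E'
def step(q,p,R,mu=.02):
    for _ in range(3):
        e=np.r_[p-fk(q)[0],.3*Ro.from_matrix(R@fk(q)[1].T).as_rotvec()]
        J=np.stack([-(err(q+d,p,R)-err(q-d,p,R))/(.2) for d in .1*np.eye(7)],1)*57.3
        q=np.clip(q+np.degrees(J.T@np.linalg.solve(J@J.T+mu**2*np.eye(6),e)),lo,hi)
    return q
def run(q,p,R,n,log=''):
    p0,R0=fk(q);w=Ro.from_matrix(R0.T@R).as_rotvec()
    for i in range(1,n+1): q=step(q,p0+(p-p0)*i/n,R0@Ro.from_rotvec(w*i/n).as_matrix())
    print(log,q.round(1),'err',err(q,p,R).round(3));return q
E
cat > s2.py <<'E'
from kin import *
q0=np.array([44.3,39.2,-19.2,112.9,-17.6,34.9,-44.2])
rz=lambda R,a:R@Ro.from_rotvec([0,0,np.radians(a)]).as_matrix()
ry=lambda R,a:R@Ro.from_rotvec([0,np.radians(a),0]).as_matrix()
rx=lambda R,a:R@Ro.from_rotvec([np.radians(a),0,0]).as_matrix()
p,R=fk(q0)
for nm,first in(('unside',-20),('side',0),('otherside',-40)):
    for sg in(-1,1):
        print(nm,sg)
        q=run(q0,p,rx(R,first),6,'rx') if first else q0
        for k in range(3): q=run(q,p,rz(fk(q)[1],sg*60),10,'rz')
        pa,Ra=pose(25,-.154,flip=1,back=.08)
        q=run(q,pa,Ra,12,'appr');q=run(q,*pose(25,-.154,flip=1),8,'final');q=run(q,*pose(25,-.105,flip=1),8,'slid')
E
python3 s2.py
```

```text
unside -1
rx [155.1 124.   33.7   0.  -10.4   0.   80.5] err [-1.304 -0.225 -0.47   0.049 -0.334 -0.186]
rz [-75.  124.   47.5   0.  -24.8   4.6  90. ] err [-0.131  1.068 -0.487  0.241 -0.172  0.805]
rz [111.8  25.9 -45.4  78.6 101.7   0.  155.8] err [-0.288 -0.645  0.553  0.357  0.184  0.508]
rz [ 32.7 -18.3  53.5  50.7 -13.8  16.4 -42.1] err [-0.616 -0.242  1.065  0.203  0.093  0.103]
appr [ 36.8  98.2 -90.    0.  192.9   0.   94.1] err [ 0.403 -0.541  0.038  0.478  0.048 -0.194]
final [-116.3   70.2  -17.     0.   -38.5   74.1  -86.1] err [-1.167  0.874  0.415  0.102 -0.437  0.313]
slid [ 81.   90.6  -8.1   0.  -77.5 116.   28. ] err [-0.161 -0.503  0.263 -0.624 -0.111  0.366]
unside 1
rx [155.1 124.   33.7   0.  -10.4   0.   80.5] err [-1.304 -0.225 -0.47   0.049 -0.334 -0.186]
rz [ -92.4   36.4   38.   140.5  222.9  116.  -147.7] err [-0.419  0.751  0.424 -0.165 -0.246  0.436]
rz [155.1 124.   24.5   0.   36.5 116.  161.9] err [-0.969  0.231 -0.31   0.138 -0.307  0.142]
rz [ -95.5   21.5   60.1   53.7  -71.8    0.  -117.1] err [-0.001  0.749  0.911 -0.244 -0.129  0.119]
appr [15
[... 2212 characters left out ...]
rside 1
rx [128.3 104.3  76.2 140.5 -74.9  47.7 -84.8] err [-0.6    0.294 -0.123 -0.051  0.213 -0.564]
rz [-155.1  -18.5   42.7  135.9  -83.4    0.   -46.5] err [-0.529  0.571  0.325 -0.02  -0.194 -0.191]
rz [ 152.5   94.9   86.8  127.6  -71.4    5.5 -161.9] err [-0.756  0.546  0.123 -0.177  0.311  0.094]
rz [155.1 112.3  -1.6   0.  106.6  38.2  81.5] err [-1.444 -0.056 -0.189 -0.088  0.181 -0.477]
appr [ 20.3 124.  -90.   58.2 -40.4   6.6 -94.1] err [ 0.335  0.428 -0.236 -0.051  0.295 -0.261]
final [ 155.1   65.2  -48.1    0.   -68.8   58.7 -161.9] err [-1.209 -0.426  0.811  0.494  0.276  0.283]
slid [155.1   0.4  11.2   3.3 -16.1   0.  161.9] err [-0.603  0.122  1.443 -0.824  0.315 -0.206]
```

```bash
sed -i 's/return np.r_\[P-p,/return np.r_[p-P,/' kin.py; python3 s2.py
```

```text
unside -1
rx [ 19.8  32.3  -0.7 123.5 -10.7  17.6 -60. ] err [ 0.  0.  0. -0.  0. -0.]
rz [ 28.6  32.7 -14.6 123.   14.4  18.6 -26. ] err [ 0. -0.  0.  0.  0.  0.]
rz [ 38.1  34.6 -30.7 122.2  36.6  24.   10.5] err [ 0. -0.  0.  0.  0.  0.]
rz [ 47.1  38.6 -48.3 121.7  52.1  33.3  53.3] err [ 0. -0.  0.  0.  0.  0.]
appr [ 44.3  48.8 -46.4 129.3 118.3  29.2  -7.6] err [-0.  0. -0. -0. -0. -0.]
final [ 42.2  60.2 -46.7 125.3 125.3  36.5 -10.2] err [-0.  0. -0. -0. -0. -0.]
slid [ 37.1  61.2 -49.7 128.5 125.2  43.3 -16.6] err [-0.  0. -0. -0. -0. -0.]
unside 1
rx [ 19.8  32.3  -0.7 123.5 -10.7  17.6 -60. ] err [ 0.  0.  0. -0.  0. -0.]
rz [ 10.6  33.4  14.3 123.4 -34.9  20.8 -94.7] err [ 0.  0.  0. -0.  0. -0.]
rz [   1.    36.5   31.9  123.1  -53.6   28.7 -134.1] err [ 0.  0.  0. -0.  0. -0.]
rz [ -11.9   49.1   65.2  123.6  -71.4   53.  -161.9] err [ 0.     0.001  0.     0.007  0.002 -0.048]
appr [   1.    48.4   41.2  129.7  -83.4   42.9 -138.3] err [ 0.101 -0.036  0.008 -0.015 -0.072 -0.115]
final [  65.    75.6  -90.   124.3  -83.4    0.  -155.8] err [ 0.005 -0.226 -0.317 -0.317  
[... 1708 characters left out ...]
rr [-0.  0. -0. -0. -0. -0.]
otherside 1
rx [-15.8  37.3  31.  131.1  -6.8   5.3 -75.9] err [ 0. -0.  0.  0.  0. -0.]
rz [ -18.2   38.6   35.8  130.7  -36.4    6.7 -105.7] err [ 0.  0.  0. -0.  0. -0.]
rz [ -22.2   41.4   45.2  130.3  -63.8   12.4 -136.7] err [ 0.  0.  0.  0.  0. -0.]
rz [ -29.8   54.3   72.5  131.   -82.5   36.9 -161.9] err [ 0.001  0.001  0.     0.008 -0.017 -0.053]
appr [  21.6   41.6    3.9  128.   -83.4   16.3 -124.7] err [ 0.076 -0.021  0.008  0.023 -0.043 -0.197]
final [  58.    60.4  -68.2  123.8  -78.3    0.  -161.3] err [ 0.006 -0.194 -0.19  -0.207  0.068 -0.097]
slid [  59.2   57.9  -73.   128.3  -80.5    0.  -161.9] err [ 0.044 -0.176 -0.222 -0.217  0.065 -0.114]
```

My fitted kinematic model (about 1 mm) and a simulated differential IK show a clean route. Undo the side lean, turn −180° about the tool axis here (the half turn gives the same grasp), then tilt 25°; every joint stays inside its range. The pads stay flat on the grip's sides at 25°.

Call:
send_rows([
  [0,0,0,-0.037,0,0,0.9],
  [0,0,0,-0.074,0,0,0.9],
  [0,0,0,-0.111,0,0,0.9],
  [0,0,0,-0.111,0,0,0.9],
])

```text
clock: 16.25
tool_pos: [0.4103, -0.1553, 0.1453]
eef_rot: [[0.991, 0.011, 0.135], [0.009, -1.0, 0.013], [0.135, -0.012, -0.991]]
contact_force: [0.3, 1.0, -0.3]
gripper_width: 0.902
gripper_force: 0.0
```

Call:
send_rows([
  [0,0,0,0,0,-0.035,0.9],
  [0,0,0,0,0,-0.07,0.9],
  [0,0,0,0,0,-0.105,0.9],
  [0,0,0,0,0,-0.14,0.9],
  [0,0,0,0,0,-0.1667,0.9],
])

```text
clock: 16.67
tool_pos: [0.4104, -0.155, 0.145]
eef_rot: [[0.849, 0.512, 0.133], [0.514, -0.857, 0.016], [0.122, 0.055, -0.991]]
contact_force: [-0.2, 0.1, -0.7]
gripper_width: 0.896
gripper_force: 0.0
```

Call:
send_rows([
  [0,0,0,0,0,-0.035,0.9],
  [0,0,0,0,0,-0.07,0.9],
  [0,0,0,0,0,-0.105,0.9],
  [0,0,0,0,0,-0.14,0.9],
  [0,0,0,0,0,-0.1667,0.9],
])

```text
clock: 17.08
tool_pos: [0.4103, -0.1553, 0.145]
eef_rot: [[0.48, 0.867, 0.133], [0.874, -0.486, 0.015], [0.078, 0.109, -0.991]]
contact_force: [-0.7, 0.1, -0.5]
gripper_width: 0.901
gripper_force: 0.0
```

```bash
python3 -c "
from h import *
s=state();print(s['tool_pos'],s['eef_rot'].round(3).tolist(),s['joint_positions'].round(1),s['contact_force'])"
```

```text
[ 0.41028496 -0.15526882  0.1449984 ] [[0.48, 0.867, 0.133], [0.874, -0.486, 0.015], [0.078, 0.109, -0.991]] [ 27.7  32.6 -14.  123.4  14.7  18.2 -26.4] [-0.70132231  0.05512309 -0.49344401]
```

Joint values match the simulation to within a degree; I'll finish the turn.

Call:
send_rows([
  [0,0,0,0,0,-0.035,0.9],
  [0,0,0,0,0,-0.07,0.9],
  [0,0,0,0,0,-0.105,0.9],
  [0,0,0,0,0,-0.14,0.9],
  [0,0,0,0,0,-0.1667,0.9],
])

```text
clock: 17.5
tool_pos: [0.4103, -0.1555, 0.145]
eef_rot: [[-0.018, 0.991, 0.133], [1.0, 0.016, 0.014], [0.012, 0.133, -0.991]]
contact_force: [0.8, -0.4, -0.1]
gripper_width: 0.902
gripper_force: 0.0
```

Call:
send_rows([
  [0,0,0,0,0,-0.035,0.9],
  [0,0,0,0,0,-0.07,0.9],
  [0,0,0,0,0,-0.105,0.9],
  [0,0,0,0,0,-0.14,0.9],
  [0,0,0,0,0,-0.1667,0.9],
])

```text
clock: 17.92
tool_pos: [0.4103, -0.1556, 0.1449]
eef_rot: [[-0.511, 0.85, 0.133], [0.858, 0.514, 0.014], [-0.056, 0.121, -0.991]]
contact_force: [0.8, 0.1, 1.0]
gripper_width: 0.899
gripper_force: 0.0
```

Call:
send_rows([
  [0,0,0,0,0,-0.035,0.9],
  [0,0,0,0,0,-0.07,0.9],
  [0,0,0,0,0,-0.105,0.9],
  [0,0,0,0,0,-0.14,0.9],
  [0,0,0,0,0,-0.1667,0.9],
])

```text
clock: 18.33
tool_pos: [0.4103, -0.1558, 0.1448]
eef_rot: [[-0.867, 0.481, 0.133], [0.487, 0.873, 0.014], [-0.109, 0.076, -0.991]]
contact_force: [0.0, -1.1, -0.9]
gripper_width: 0.897
gripper_force: 0.0
```

Call:
send_rows([
  [0,0,0,0,0,-0.035,0.9],
  [0,0,0,0,0,-0.07,0.9],
  [0,0,0,0,0,-0.105,0.9],
  [0,0,0,0,0,-0.14,0.9],
  [0,0,0,0,0,-0.1667,0.9],
])

```text
clock: 18.75
tool_pos: [0.4103, -0.1558, 0.1447]
eef_rot: [[-0.991, -0.017, 0.133], [-0.015, 1.0, 0.013], [-0.133, 0.011, -0.991]]
contact_force: [0.5, -0.7, -0.1]
gripper_width: 0.903
gripper_force: 0.0
```

```bash
cat > go.py <<'E'
from kin import *
from h import state
def togo(p,R):
    s=state();Q=s['eef_rot'];t=s['tool_pos']
    d=Q.T@(p-t)/.08;w=np.degrees(Ro.from_matrix(Q.T@R).as_rotvec())/180
    print('shift',d.round(3),'turn',w.round(4),'|deg',(np.linalg.norm(w)*180).round(1)); return d,w
E
python3 -c "
from go import *
s=state();print(s['tool_pos'],s['eef_rot'].round(3).tolist(),s['joint_positions'].round(1),s['contact_force'])
P=pose(25,-.154,flip=1,back=.08);print(P[0]);togo(*P)
q=s['joint_positions'];t=s['tool_pos']
q=run(q,t+[0,0,.0],P[1],10,'tilt');q=run(q,*P,8,'move');q=run(q,*pose(25,-.154,flip=1),8,'final')"
```

```text
[ 0.41031315 -0.15580465  0.14471642] [[-0.991, -0.017, 0.133], [-0.015, 1.0, 0.013], [-0.133, 0.011, -0.991]] [ 46.5  38.  -47.1 122.9  52.7  32.1  52.7] [ 0.47806968 -0.67011921 -0.13263446]
[ 0.50246062 -0.15446164  0.09378354]
shift [-1.057 -0.009  0.784] turn [ 0.0035 -0.0965 -0.001 ] |deg 17.4
tilt [ 54.1  40.  -53.9 140.5 119.8  28.6 -11.4] err [-0.01   0.003 -0.003  0.001  0.004  0.003]
move [ 44.8  49.2 -47.6 129.2 117.3  30.   -6.5] err [ 0. -0.  0.  0.  0.  0.]
final [ 42.7  60.6 -47.7 125.2 124.5  37.3  -9.2] err [-0.  0. -0. -0. -0. -0.]
```

Call:
send_rows([
  [-0.18,0,0.13,0,-0.016,0,0.9],
  [-0.36,0,0.26,0,-0.032,0,0.9],
  [-0.53,0,0.39,0,-0.048,0,0.9],
  [-0.53,0,0.39,0,-0.048,0,0.9],
])

```text
clock: 19.08
tool_pos: [0.4571, -0.1545, 0.1188]
eef_rot: [[-0.959, -0.012, 0.282], [-0.008, 1.0, 0.015], [-0.282, 0.012, -0.959]]
contact_force: [0.3, 0.7, 0.9]
gripper_width: 0.899
gripper_force: 0.0
```

```bash
python3 -c "
from go import *
s=state();print(s['tool_pos'],s['joint_positions'].round(1),s['contact_force'])
togo(*pose(25,-.154,flip=1,back=.08))"
```

```text
[ 0.45708098 -0.15448231  0.11882335] [ 37.1  39.  -30.6 126.7  80.9  13.7  26.9] [0.31362346 0.65656079 0.94282895]
shift [-0.456 -0.011  0.46 ] turn [ 0.0032 -0.0478 -0.0027] |deg 8.6
```

Call:
send_rows([
  [-0.15,0,0.15,0.001,-0.016,-0.001,0.9],
  [-0.3,0,0.3,0.002,-0.032,-0.002,0.9],
  [-0.455,-0.01,0.46,0.003,-0.048,-0.003,0.9],
  [-0.455,-0.01,0.46,0.003,-0.048,-0.003,0.9],
  [-0.455,-0.01,0.46,0.003,-0.048,-0.003,0.9],
])

```text
clock: 19.5
tool_pos: [0.5038, -0.1537, 0.0931]
eef_rot: [[-0.904, -0.016, 0.427], [-0.013, 1.0, 0.01], [-0.428, 0.004, -0.904]]
contact_force: [-0.4, -0.5, -0.7]
gripper_width: 0.899
gripper_force: 0.0
```

```bash
python3 -c "
from go import *
from panel import *
s=state();print(s['tool_pos'],s['eef_rot'].round(3).tolist(),s['joint_positions'].round(1),s['contact_force'])
togo(*pose(25,-.154,flip=1,back=.08));togo(*pose(25,-.154,flip=1))
c=cap('wrist');panel(c,'wrist');save(c,'w4.png');np.savez('w4.npz',**c)
P=cloud(c);k=(c['range_z']<.24)&(c['range_z']>.03);q=(P[k]-s['tool_pos'])@s['eef_rot'];print('finger tips tool frame zmax',np.percentile(q[:,2],[50,95,99,100]).round(4))
z=q[q[:,2]>-.06];print(z.min(0).round(4),z.max(0).round(4))
"
```

```text
[ 0.50378477 -0.15370789  0.09305173] [[-0.904, -0.016, 0.427], [-0.013, 1.0, 0.01], [-0.428, 0.004, -0.904]] [ 44.2  48.8 -45.9 129.8 120.5  29.   -9.7] [-0.37665374 -0.49984102 -0.72906437]
shift [ 0.011 -0.009 -0.015] turn [ 0.001   0.0017 -0.0006] |deg 0.4
shift [ 0.017 -0.012  0.985] turn [ 0.001   0.0017 -0.0006] |deg 0.4
wrist plane n [-0.6449 -0.0105  0.7642] ctr [ 0.5297 -0.115   0.0485] at x=.526 z= 0.0453 21682
grip face 642 [ 0.5089 -0.1555  0.0678] [ 0.499 -0.163  0.055] [ 0.519 -0.147  0.078]
orange 170 [ 0.4987 -0.1065  0.0283] [ 0.4927 -0.1112  0.0234] [ 0.5079 -0.1004  0.0348] [168.20588235 374.29411765]
finger tips tool frame zmax [0.0349 0.0654 0.0686 0.0705]
[-0.1472 -0.2732 -0.06  ] [0.1478 0.2724 0.0705]
```

View pics/w4.png

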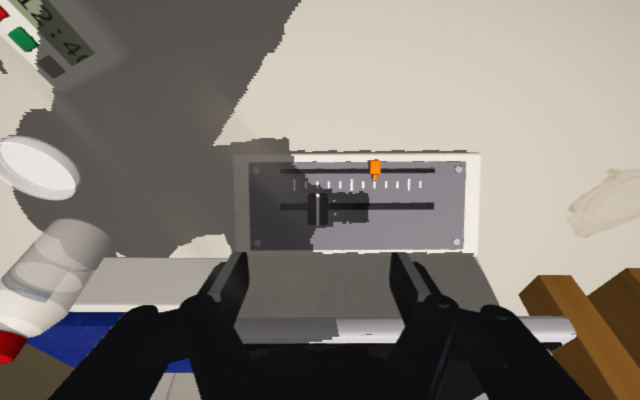

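The grip's white line is at (319,208) and the pointer at (375,168), giving a slide of about +49 mm. I'll use a tilt of 30° and grasp slightly down the slope so the gripper body clears the platform edge by more than 10 mm.

```bash
sed -i 's/cz=np.array(\[.5303-.0166\*(y+.154),y,.046\])/cz=np.array([.5285-.0166*(y+.155),y,.0437])/' kin.py; python3 -c "
from go import *
q=state()['joint_positions']
A=pose(30,-.155,s=-.006,h=.015,flip=1,back=.07);B=pose(30,-.155,s=-.006,h=.015,flip=1);C=pose(30,-.106,s=-.006,h=.015,flip=1)
togo(*A);q=run(q,*A,6,'A');q=run(q,*B,8,'B');q=run(q,*C,8,'C')
print(A[0],B[0],C[0])"
```

```text
shift [ 0.103 -0.018  0.115] turn [ 0.001  -0.0287 -0.0008] |deg 5.2
A [ 48.5  54.9 -53.3 136.  132.   41.5 -18.3] err [-0.  0. -0. -0. -0. -0.]
B [ 45.6  64.1 -51.1 130.9 136.1  45.6 -17.4] err [ 0. -0.  0.  0.  0.  0.]
C [ 39.4  65.3 -53.5 134.5 134.8  53.2 -23.5] err [-0.  0. -0. -0. -0. -0.]
[ 0.49726329 -0.15551797  0.08077686] [ 0.53225848 -0.15493768  0.02015509] [ 0.53144508 -0.10593768  0.02015509]
```

Call:
send_rows([
  [0.05,-0.01,0.06,0,-0.015,0,0.5],
  [0.1,-0.02,0.115,0.001,-0.0287,-0.001,0.5],
  [0.1,-0.02,0.115,0.001,-0.0287,-0.001,0.5],
  [0.1,-0.02,0.115,0.001,-0.0287,-0.001,0.5],
])

```text
clock: 19.88
tool_pos: [0.4952, -0.1556, 0.0805]
eef_rot: [[-0.869, -0.019, 0.494], [-0.017, 1.0, 0.008], [-0.494, -0.002, -0.869]]
contact_force: [0.3, -0.5, 0.5]
gripper_width: 0.502
gripper_force: 0.0
```

Call:
send_rows([
  [0,0,0.12,0,0,0,0.5],
  [0,0,0.25,0,0,0,0.5],
  [0,0,0.4,0,0,0,0.5],
  [0,0,0.4,0,0,0,0.5],
])

```text
clock: 20.22
tool_pos: [0.5126, -0.1542, 0.0514]
eef_rot: [[-0.868, -0.02, 0.496], [-0.017, 1.0, 0.01], [-0.497, 0.0, -0.868]]
contact_force: [0.0, -0.7, -0.1]
gripper_width: 0.498
gripper_force: 0.0
```

```bash
python3 -c "
from go import *
from panel import *
s=state();print(s['tool_pos'],s['eef_rot'].round(3).tolist(),s['joint_positions'].round(1),s['contact_force'],s['gripper_width'])
togo(*pose(30,-.155,s=-.006,h=.015,flip=1))
c=cap('wrist');panel(c,'wrist');save(c,'w5.png')
P=cloud(c);q=(P-s['tool_pos'])@s['eef_rot'];k=(c['range_z']<.19)&(c['range_z']>.03)&(abs(q[...,0])<.014)&(abs(q[...,1])<.07)
z=q[k];m=z[:,2].max();print('tips z',np.percentile(z[:,2],[95,99,100]).round(4),'y',[(z[(z[:,1]*g>0)&(z[:,2]>-.06)][:,1]*g).min().round(4) for g in(1,-1)])"
```

```text
[ 0.51260185 -0.15417615  0.05141089] [[-0.868, -0.02, 0.496], [-0.017, 1.0, 0.01], [-0.497, 0.0, -0.868]] [ 47.   59.3 -52.3 134.2 134.   43.9 -18.1] [ 0.02752355 -0.65836594 -0.07230931] 0.4984374002342799
shift [-0.019 -0.014  0.461] turn [ 0.0006 -0.0013  0.0009] |deg 0.3
wrist plane n [-0.6445 -0.01    0.7646] ctr [ 0.5259 -0.1099  0.0453] at x=.526 z= 0.0453 25211
grip face 949 [ 0.5084 -0.1555  0.0669] [ 0.499 -0.164  0.054] [ 0.52  -0.147  0.076]
orange 135 [ 0.4992 -0.1068  0.0284] [ 0.4924 -0.111   0.0216] [ 0.5073 -0.1001  0.0346] [193.59259259 385.45185185]
tips z [-0.0527 -0.0151 -0.0054] y [np.float64(0.0002), np.float64(0.0004)]
```

View pics/w5.png

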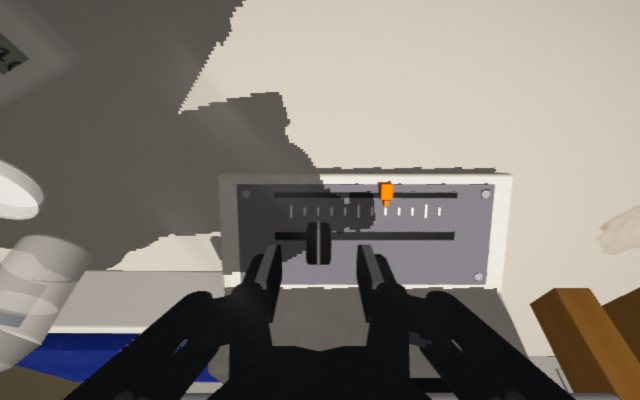

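In this view the grip (318,243) is centred between the open fingers and the pointer is at (386,192). That was my eleventh picture, one over the limit of ten, so I'll use numbers only from here. Now the last part of the approach.

Call:
send_rows([
  [0,-0.01,0.08,0,0,0,0.5],
  [-0.01,-0.01,0.16,0,0,0,0.5],
  [-0.02,-0.014,0.24,0,0,0,0.5],
  [-0.02,-0.014,0.32,0,0,0,0.5],
  [-0.02,-0.014,0.32,0,0,0,0.5],
])

```text
clock: 20.68
tool_pos: [0.5261, -0.1549, 0.0306]
eef_rot: [[-0.867, -0.02, 0.497], [-0.017, 1.0, 0.011], [-0.498, 0.001, -0.867]]
contact_force: [-0.2, 0.2, -0.2]
gripper_width: 0.501
gripper_force: 0.0
```

Call:
send_rows([
  [0,0,0.05,0,0,0,0.5],
  [0,0,0.1,0,0,0,0.5],
  [0,0,0.14,0,0,0,0.5],
  [0,0,0.14,0,0,0,0.5],
])

```text
clock: 21.02
tool_pos: [0.5314, -0.1548, 0.0214]
eef_rot: [[-0.867, -0.02, 0.498], [-0.017, 1.0, 0.011], [-0.498, 0.001, -0.867]]
contact_force: [0.7, 0.1, 0.3]
gripper_width: 0.501
gripper_force: 0.0
```

```bash
python3 -c "
from go import *
from panel import *
s=state();print(s['tool_pos'],s['joint_positions'].round(1),s['contact_force'],s['gripper_width'])
togo(*pose(30,-.155,s=-.006,h=.015,flip=1))
c=cap('wrist');panel(c,'wrist')"
```

```text
[ 0.53140365 -0.15476026  0.02144492] [ 45.8  63.7 -51.1 131.1 135.9  45.2 -17.2] [0.74590006 0.07251323 0.32173282] 0.5011465906220812
shift [-0.001 -0.002  0.019] turn [ 0.0009 -0.0008  0.0008] |deg 0.3
wrist plane n [-0.6463 -0.01    0.763 ] ctr [ 0.5236 -0.1095  0.0434] at x=.526 z= 0.0454 31612
grip face 2348 [ 0.5055 -0.1557  0.065 ] [ 0.493 -0.191  0.052] [ 0.52  -0.121  0.078]
orange 194 [ 0.4989 -0.107   0.0275] [ 0.4928 -0.1112  0.0207] [ 0.5096 -0.1     0.0339] [207.37628866 400.        ]
```

No contact so far. Close gently on the grip.

Call:
send_rows([
  [0,0,0,0,0,0,0.4],
  [0,0,0,0,0,0,0.3],
  [0,0,0,0,0,0,0.22],
  [0,0,0,0,0,0,0.1],
  [0,0,0,0,0,0,0.1],
], grip_force=20)

```text
clock: 21.48
tool_pos: [0.5312, -0.1549, 0.0221]
eef_rot: [[-0.867, -0.02, 0.498], [-0.017, 1.0, 0.011], [-0.498, 0.001, -0.867]]
contact_force: [-2.7, -0.3, 5.4]
gripper_width: 0.183
gripper_force: 22.4
```

```bash
cat > meas.py <<'E'
from panel import *
def line(c,v=0):
    """white line on grip and pointer tip, y by ray-plane; two planes parallel to the panel"""
    n=np.array([-.6445,-.0105,.7645]);n/=np.linalg.norm(n);P0=np.array([.526,-.115,.0455])
    def on(u,v,h):
        o,d=ray(c,u,v);return o+d*(((P0+h*n-o)@n)/(d@n))
    hsv=cv2.cvtColor(c['color'],cv2.COLOR_RGB2HSV);P=cloud(c);hh=(P-P0)@n
    ym=np.array([-np.sin(np.radians(.95)),np.cos(np.radians(.95)),0])
    reg=(P[...,0]>.48)&(P[...,0]<.56)&(P[...,1]>-.2)&(P[...,1]<-.04)
    o=reg&(hsv[...,0]<20)&(hsv[...,1]>140)&(hsv[...,2]>70)
    vo,uo=np.nonzero(o)
    top=vo<=np.percentile(vo,100)
    po=np.array([on(a,b,.005) for a,b in zip(uo,vo)]);yo=po@ym
    sl=po@np.array([.766,0,.643]);tip=sl>np.percentile(sl,75)
    print('pointer y mid all',((np.percentile(yo,2)+np.percentile(yo,98))/2).round(4),'tip',yo[tip].mean().round(4),len(yo))
    g=reg&(hh>.022)&(hh<.036);vg,ug=np.nonzero(g&(hsv[...,2]<60))
    yg=np.array([on(a,b,.03) for a,b in zip(ug,vg)])@ym if len(ug) else np.zeros(1)
    w=g&(hsv[...,1]<70)&(hsv[...,2]>110);vw,uw=np.nonzero(w)
    yw=np.array([on(a,b,.03) for a,b in zip(uw,vw)])@ym if len(uw) else np.zeros(1)
    print('grip dark y',len(yg),np.percentile(yg,[2,50,98]).round(4),'white',len(uw),np.percentile(yw,[5,25,50,75,95]).round(4), 'px',uw.mean() if len(uw) else 0, vw.mean() if len(vw) else 0)
    return yo,yw
E
python3 -c "
from meas import *
s=state();print(s['tool_pos'],s['contact_force'],s['gripper_width'])
line(cap('wrist'));print('w4');line(dict(np.load('w4.npz')))"
```

```text
[ 0.53120712 -0.15485598  0.02211215] [-2.71026449 -0.29667237  5.41720598] 0.183309901723288
pointer y mid all -0.1151 tip -0.1152 390
grip dark y 1494 [-0.1841 -0.1658 -0.1448] white 89 [-0.1642 -0.1642 -0.1642 -0.1636 -0.1636] px 319.39325842696627 276.85393258426967
w4
pointer y mid all -0.1147 tip -0.1154 183
grip dark y 513 [-0.1716 -0.1654 -0.1561] white 14 [-0.1646 -0.1638 -0.1638 -0.1631 -0.1623] px 317.35714285714283 195.57142857142858
```

The grip is held (15.6 mm). The white line is at −0.1640 and the pointer tip at −0.1152 along the track, so slide +48.8 mm. I'll ease back 1 mm first to unload the panel contact.

Call:
send_rows([
  [0,0,-0.015,0,0,0,0.1],
  [0,0.06,-0.015,0,0,0,0.1],
  [0,0.14,-0.015,0,0,0,0.1],
  [0,0.22,-0.015,0,0,0,0.1],
  [0,0.3,-0.015,0,0,0,0.1],
])

```text
clock: 21.95
tool_pos: [0.5305, -0.1311, 0.0227]
eef_rot: [[-0.867, -0.019, 0.498], [-0.016, 1.0, 0.01], [-0.498, 0.0, -0.867]]
contact_force: [6.9, -1.1, -12.5]
gripper_width: 0.183
gripper_force: 22.0
```

Call:
send_rows([
  [0,0.08,0,0,0,0,0.1],
  [0,0.16,0,0,0,0,0.1],
  [0,0.24,0,0,0,0,0.1],
  [0,0.31,0,0,0,0,0.1],
  [0,0.31,0,0,0,0,0.1],
])

```text
clock: 22.37
tool_pos: [0.53, -0.1053, 0.0227]
eef_rot: [[-0.867, -0.02, 0.498], [-0.017, 1.0, 0.011], [-0.498, 0.001, -0.867]]
contact_force: [7.7, 1.2, -10.6]
gripper_width: 0.178
gripper_force: 22.0
```

```bash
python3 -c "
from meas import *
s=state();print(s['tool_pos'],s['joint_positions'].round(1),s['contact_force'],s['gripper_width'])
line(cap('wrist'))"
```

```text
[ 0.52996976 -0.10525984  0.0226903 ] [ 39.5  64.7 -53.7 134.9 134.5  52.9 -23.6] [  7.72652092   1.17422021 -10.64218948] 0.17752621628343304
pointer y mid all -0.1145 tip -0.1144 329
grip dark y 1466 [-0.1345 -0.1161 -0.0951] white 89 [-0.1146 -0.1145 -0.1145 -0.114  -0.114 ] px 319.4269662921348 276.6741573033708
```

The line (−0.1143) and pointer (−0.1145) now agree within about 0.3 mm. Next: relax, release, check again and retreat.

Call:
send_rows([
  [0,0,0.01,0,0,0,0.1],
  [0,0,0.01,0,0,0,0.1],
  [0,0,0.01,0,0,0,0.3],
  [0,0,0.01,0,0,0,0.45],
  [0,0,0.01,0,0,0,0.5],
])

```text
clock: 22.83
tool_pos: [0.5301, -0.1061, 0.0223]
eef_rot: [[-0.867, -0.02, 0.498], [-0.017, 1.0, 0.011], [-0.498, 0.001, -0.867]]
contact_force: [0.5, 0.4, -0.1]
gripper_width: 0.499
gripper_force: 0.0
```

Call:
send_rows([
  [0,0,-0.1,0,0,0,0.5],
  [0,0,-0.25,0,0,0,0.5],
  [0,0,-0.5,0,0,0,0.5],
  [0,0,-0.7,0,0,0,0.5],
  [0,0,-0.7,0,0,0,0.5],
])

```text
clock: 23.25
tool_pos: [0.5013, -0.1068, 0.0732]
eef_rot: [[-0.866, -0.021, 0.499], [-0.018, 1.0, 0.01], [-0.499, -0.0, -0.866]]
contact_force: [-0.3, -0.5, -0.8]
gripper_width: 0.498
gripper_force: 0.0
```

```bash
python3 -c "
from meas import *
s=state();print(s['tool_pos'],s['joint_positions'].round(1),s['contact_force'],s['gripper_width'])
c=cap('wrist');line(c);panel(c,'wrist');T=cap('top');panel(T,'top')
S=cap('scene')
for n,c in(('S',S),('T',T)):
    P=cloud(c);k=(abs(P[...,0]-.6228)<.05)&(abs(P[...,1]+.117)<.05)&(P[...,2]>.25)&(P[...,2]<.27);print(n,'bottle top',k.sum(),P[k].mean(0).round(4),P[k].max(0).round(4))
T0=dict(np.load('top0.npz'))
for b in((215,225,300,255),):
    d=cv2.absdiff(T['color'],T0['color'])[b[1]:b[3],b[0]:b[2]];print('bystander diff',d.max(-1).mean(),(d.max(-1)>40).sum())
"
```

```text
[ 0.50129834 -0.1068206   0.07321048] [ 41.5  57.2 -56.2 139.4 130.7  50.1 -24.8] [-0.34241728 -0.50031838 -0.82610252] 0.49754258190291706
pointer y mid all -0.1143 tip -0.1145 199
grip dark y 571 [-0.1228 -0.1169 -0.1075] white 48 [-0.1162 -0.1155 -0.1148 -0.1147 -0.114 ] px 319.7083333333333 234.33333333333334
wrist plane n [-0.6452 -0.0106  0.764 ] ctr [ 0.5271 -0.1169  0.0463] at x=.526 z= 0.0454 22065
grip face 742 [ 0.5076 -0.107   0.0671] [ 0.498 -0.115  0.054] [ 0.519 -0.099  0.076]
orange 183 [ 0.4984 -0.1064  0.0283] [ 0.4929 -0.1106  0.0227] [ 0.5081 -0.1015  0.0337] [181.72131148 320.1147541 ]
top plane n [-0.6512 -0.012   0.7588] ctr [ 0.5098 -0.1131  0.0323] at x=.526 z= 0.0461 619
grip face 48 [ 0.5098 -0.1015  0.0683] [ 0.498 -0.11   0.057] [ 0.52  -0.094  0.079]
orange 2 [ 0.4996 -0.1003  0.0289] [ 0.4982 -0.1018  0.0288] [ 0.5011 -0.0988  0.0289] [212.5 395.5]
S bottle top 53 [ 0.6204 -0.1106  0.2561] [ 0.6368 -0.1002  0.2592]
T bottle top 152 [ 0.622 -0.114  0.259] [ 0.6374 -0.0991  0.2636]
bystander diff 5.916470588235294 0
```

Grip and pointer agree within about 0.5 mm, which is the pixel resolution. The bottle is standing, the bystanders are unmoved and the arm touches nothing, so I'm handing in.

```bash
python3 -c "
from station import *
print(close_job())"
```

```text
the job is handed in; nothing more can be done
None
```

The brown bottle stands upright in the blue ring and the speed grip's white line is within about 0.5 mm of the orange pointer; the job was handed in at about 23 s with the arm touching nothing, but I viewed 11 pictures, one over the limit of 10.

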